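# Change the tile in the sprung printing jig

### The arm

A 6-joint arm with a two-finger parallel gripper is mounted at the origin on the work surface. World frame = base frame: x ahead of the robot, y to its left, z up, the work surface at z = 0. Lengths are in mm, angles in rad, forces in N, time in s.
With the tool pointing down it reaches from about 275 to 1000 mm from the base axis. Payload 8.4 kg.
Tool frame: the origin (TCP) lies on the centre line of the jaws, within the pads' length; the fingertips stand 22 mm ahead of it and the grasp point (between the pads) lies 3 mm ahead of it; z points along the fingers, x is the direction in which the jaws open and shut, and the axes are right-handed (so a half turn about z gives the same grasp; the last joint's range is limited). The gripper opens to 85 mm and grips with 20 to 120 N. Pads are 22 mm wide; open, the fingers measure 114 mm over their backs; the gripper's body (76 mm by 85 mm) begins 54 mm behind the grasp point. The pads swing forward as they close: fully open they stand 13 mm farther back than shut.
Start: joints at [-0.002, 0.353, 1.633, -0, 1.155, -0.002], TCP at [625.002, -0, 253.281] pointing down, gripper open.
Joint ranges: [-2.63, 2.63], [-0.92, 2.1], [0.06, 2.66], [-1.3, 4.44], [0, 2.69], [-3.02, 3.02]. Speed limits (rad/s): [2.22, 2.22, 2.79, 3.14, 3.14, 3.14].

### API

Orientations are given as [roll, pitch, yaw] about the fixed x, y, z axes, in that order (R = Rz(yaw) Ry(pitch) Rx(roll)).
In Python, from rig import status, viewer, job gives the robot as it stands.
- The arm moves only by the tool send_rows, never from a script. Its argument "plan" is a list of rows, each a list of 3 entries, a list of its own where there are three numbers: the shift along the tool's x, y, z in m, then the turn, a rotation vector about the tool's x, y, z in rad, then the opening, from -1 (shut) to 1 (fully open). In form: [[[x, y, z], [rx, ry, rz], jaw], ...]. A call has exactly 5 rows; each row is the pose to reach, as a shift and turn from the pose measured when the call began, along the tool's axes at that moment; what a row does not reach only later rows make up. A row lasts 1/12 s, in which the tool goes at most 41.7 mm and 7.16 degrees, less where a joint would pass 70% of its speed; a pose out of reach is approached as far as the arm can. A call with a gripper value outside its range is refused whole. The fingers move at their own pace and stop on an object; "squeeze" is the grip in N (left out, the last holds). Time passes only in rows, so rows that repeat a pose let the fingers close, or fill a call up. It gives the time, the measured TCP pose, the force and the opening at its end, in the units of the state.
- status.sense(): the state, without advancing time (a new reading comes with each control period).
- viewer.grab_frame(name): name is "scene" or "side" or "wrist"; returns the picture (384x512x3 uint8, red, green, blue); there is no depth.
- viewer.camera_params(name): a dict with "intrinsics" (3x3 intrinsics, pixels), "xyz" and "orientation" of the camera in the world. Camera axes: x right, y down, z forward; pixel columns grow to the right and rows downward; lengths in mm; the calibration is good to about 2 mm. A picture is of the moment at which its call begins: read the wrist's pose just before it. camera_params takes no time and is no camera call; for the wrist camera it gives the pose at the moment of the call.
- job.sign_off(): hands the job in, once; it reports no verdict.
Trained networks look in the newest picture that a camera, given by its name, has taken for a name from the list of things; names that differ only in an ending like _2 or _b are one class to them, and where a whole thing is asked for, a point or a joint stands for the part that bears it (a point fixed in the world has none). Each returns a list of dicts, best first, with "p" (0 to 1); they miss things now and then, are a little off and sometimes report something else, mostly with a low value. They report only what shows in the picture. A call takes as long as a camera call. They do not tell look-alikes from the thing itself.
- viewer.cut_out(label, camera): "mask" (384x512 bool, what is visible of it) and "extent" ([left, top, width, height] in pixels, round what is visible of it).
The state is a dict: "clock": time; "qpos": joint angles; "qvel": joint speeds; "joint_efforts": joint torques, N m; "eef_pos": TCP position; "tcp_rot": TCP orientation; "contact_force": force on the tool from outside, world axes, zero at the start; "wrist_torque": the same for the moment, N m; "opening": opening from 0.0 (shut) to 1.0 (fully open).
Only numpy, scipy, OpenCV 4.12 (cv2) and the standard library are available. Lean on these libraries where they do the work, as an engineer would, in place of code of your own. Each camera call takes 0.05 s, during which the arm holds its last target.

### The job

Take the finished blue tile off the printing jig and set it down squarely on the free cork mat on the ware board. Then set the bare red terracotta tile flat on the jig's yellow sprung stage, between its corner stops, press it down and hold it there until the red bolt has slid fully in and keeps the stage down, and let go. Set the tiles down rather than drop them, and leave everything else on the bench where it stands.

Things in the scene. Friction and masses are not known exactly. Their poses are not given: they have to be found in the camera images.
- blue_tile_center (a point): Centre (half-way up) of the finished tile: a blue slab 56 mm (its x) by 100 mm (its y) by 20 mm thick with three white dots on top, about 0.2 kg. At the start it lies on the jig's raised stage between the corner stops.
- red_tile_center (a point): Centre (half-way up) of the bare red-brown terracotta tile, the same size (56 mm along x, 100 mm along y, 20 mm thick), about 0.2 kg; it lies flat on the bench among the jar, cup and prop to the robot's right. Either way round is right.
- stage_top (a point): Centre of the upper face of the jig's yellow stage (72 mm along x, 120 mm along y), 62 mm above the bench when raised; moves with the stage. A tile lies with its 100 mm length along this y. Corner stops 5 mm high at its four corners leave the tile 4 mm of play on each side; the middle 88 mm of the long sides have no stop, so fingers can hold there right down to the stage.
- stage (a joint): How far the stage is pressed down, m: 0 raised, 0.0175 on its stop. A damped spring pushes it up with about 8 N at the top, 13 N at the bottom. Held by the bolt it stands at about 0.0145, the tile's top then flush with the two dark steel rails (67.5 mm above the bench, along x, 66 to 78 mm to either side of the stage's centre in y).
- bolt (a joint): How far the red spring bolt is slid in over the stage's brass tab, m: 0 out, 0.008 fully in. With the stage raised it leans on the tab. Once the stage is pressed past 0.0148 the bolt creeps in by itself at 5 mm/s: hold the stage down about 2 s. No need to touch the bolt. Once caught the stage stays down for good, so never latch it empty.
- bolt_knob (a point): Top of the red knob (14 mm across) that stands on the bolt, at the +y end of the jig, 95 mm from the stage's centre and about 78 mm above the bench.
- jig: The printing jig, fixed to the bench; origin in the underside below the stage's centre, axes parallel to those of the stage. Its base plate is 110 mm along x and reaches from y = -85 to +115 mm, 12 mm thick.
- mat: Thin cork mat, 66 mm (x) by 110 mm (y) by 2 mm, fixed on the ware board in its one free place; origin in its underside, its upper face 18 mm above the bench. The tile lies on it with its 100 mm length along the mat's y.
- ware_board: Light wooden board to the robot's left, 295 mm (x) by 126 mm (y) by 16 mm, fixed; origin in its underside. It has three places 95 mm apart along x: the mat and two finished tiles take them in any order.
- done_a: A finished white tile with a green face on the ware board, 56 x 100 x 20 mm, origin in its underside; leave it alone.
- done_b: A second such white and green tile on the ware board; leave it alone.
- jar: Amber glaze jar with black lid, 64 mm across, 66 mm high, origin in its underside; leave it alone.
- cup: White cup, 66 mm across, 68 mm high, origin in its underside; leave it alone.
- prop: Pale kiln prop, a spool 52 mm across, 66 mm high, origin in its underside; leave it alone.
- bottle: White squeeze bottle with red cap behind the jig, 58 mm across, 190 mm high, origin in its underside; leave it alone.
- green_bottle: Tall green glaze bottle with black cap between the robot and the jig, 56 mm across, 200 mm high, origin in its underside; leave it alone.
- brush: Broad brush with a wooden handle lying flat on the bench beyond the jig and ware board; leave it alone.
Not all that is in view belongs to the job. What is shaped like the jig but green is not meant. What is shaped like the part that bears blue_tile_center but pink is not meant.

How it is judged:
By the outcome, as a careful person would: the job done as asked, in the order asked, and still so for the second after the job is handed in, with the robot touching nothing.
It also fails if it takes over 64 s, if anything falls off the work surface, if the arm or the gripper's body presses on something with over 40 N, if the wrist force passes 120 N, or if a joint passes its speed limit or range.

## Working session

There is one attempt and no reset: what is moved stays moved. The work goes in short steps, Python scripts to look and compute and a tool call to move; the robot and the scene stay as the last step left them, time stands still between calls to the robot, and variables do not carry over. Pictures are saved under pics/ and viewed, and the job is handed in when it is done.

Besides the shell and the picture viewer there is one more tool, called after ">>>" as a command line: name --argument value ..., lists and objects as JSON in quotes. send_rows: Moves the arm, as the interface text tells. Its arguments: {"type":"object","properties":{"plan":{"type":"array"},"squeeze":{"type":"number"}},"required":["plan"]}

```bash
ls -la; mkdir -p pics; python3 - <<'E'
from rig import status, viewer, job
import cv2
s=status.sense(); print(s)
for n in ("scene","side","wrist"):
    p=viewer.camera_params(n); print(n,p)
    im=viewer.grab_frame(n); cv2.imwrite(f"pics/{n}0.png",cv2.resize(im[:,:,::-1],(800,600),interpolation=cv2.INTER_CUBIC)); cv2.imwrite(f"pics/raw_{n}0.png",im[:,:,::-1])
E
```

```text
total 12
drwxr-xr-x  3 agent agent 4096 Dec  7 14:37 .
drwxr-xr-x 23 root  root  4096 Dec  7 14:37 ..
drwxr-xr-x  2 agent agent 4096 Dec  7 14:37 pics
{'clock': 0.0, 'qpos': array([-2.45318022e-03,  3.53613735e-01,  1.63411235e+00,  9.85730178e-06,
        1.15521354e+00, -2.40490089e-03]), 'qvel': array([-0.00130433, -0.00027421,  0.00107339, -0.00014862,  0.00062812,
        0.00040713]), 'joint_efforts': array([-2.03471049e-03, -6.05236173e+01, -3.42063046e+01, -2.62302356e-04,
        9.48130677e-03,  3.61521288e-06]), 'eef_pos': array([ 6.24563987e+02, -2.92744138e-02,  2.52592480e+02]), 'tcp_rot': array([-3.14158040e+00,  1.34694198e-03, -5.22567704e-05]), 'contact_force': array([ 0.79981393, -0.60311731, -0.36453424]), 'wrist_torque': array([ 0.02320722, -0.03474753,  0.00237354]), 'opening': 0.9973865228727198}
scene {'intrinsics': array([[419.62067457,   0.        , 247.80685049],
       [  0.        , 419.62067457, 195.43463022],
       [  0.        ,   0.        ,   1.        ]]), 'xyz': array([1247.12854536,  311.33556001,  906.14068799]), 'orientation': array([-2.36736588,  0.01225098,  1.96171562])}
side {'intrinsics': array([[376.17183152,   0.        , 254.76895201],
       [  0.        , 376.17183152, 191.53959452],
       [  0.        ,   0.        ,   1.        ]]), 'xyz': array([ 451.73450764, -734.87297467,  546.49215496]), 'orientation': array([-2.17565976, -0.00443355, -0.04746118])}
wrist {'intrinsics': array([[333.38683415,   0.        , 256.41740855],
       [  0.        , 333.38683415, 189.64825017],
       [  0.        ,   0.        ,   1.        ]]), 'xyz': array([624.1218373 ,  74.07865809, 373.32650702]), 'orientation': array([2.84618143e+00, 1.67054971e-03, 3.00935119e-04])}
```

View pics/scene0.png

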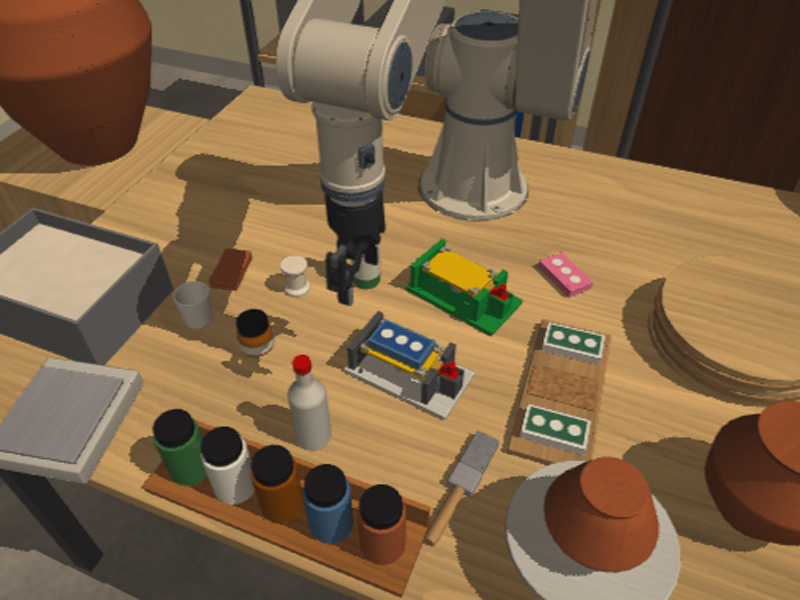

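View pics/side0.png

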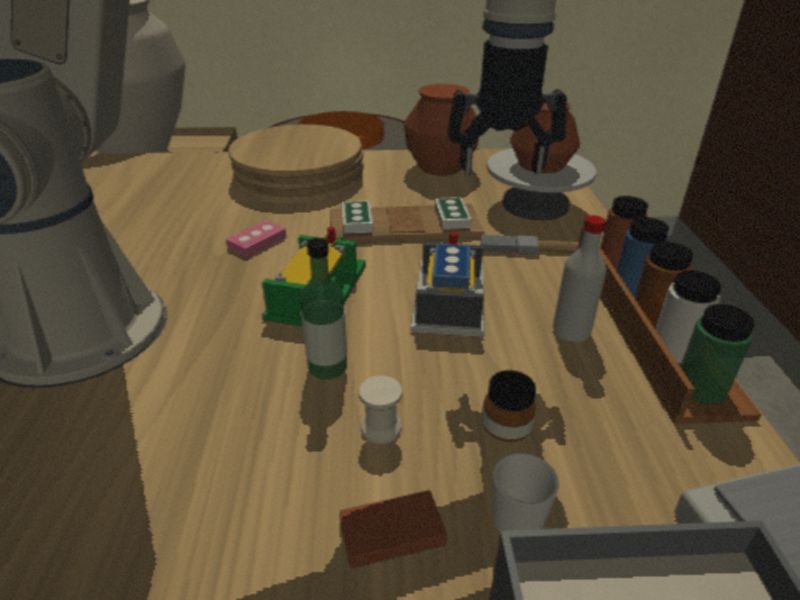

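View pics/wrist0.png

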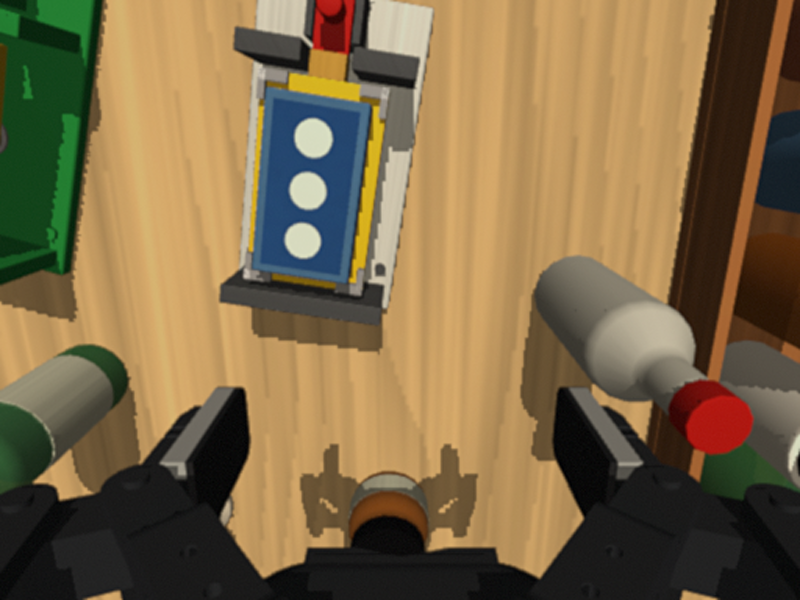

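```bash
cat > h.py <<'E'
import numpy as np, cv2
from scipy.spatial.transform import Rotation as R
from scipy.optimize import minimize
from rig import status, viewer, job
def cam(n):
    p=viewer.camera_params(n); return p["intrinsics"],np.array(p["xyz"]),R.from_euler("xyz",p["orientation"]).as_matrix()
def proj(c,P):
    K,t,M=c; q=(np.atleast_2d(P)-t)@M; q=q@K.T; return q[:,:2]/q[:,2:]
def unproj(c,uv,z):
    K,t,M=c; uv=np.atleast_2d(uv); d=np.c_[uv,np.ones(len(uv))]@np.linalg.inv(K).T@M.T
    return t+d*((z-t[2])/d[:,2])[:,None]
def box(x,y,yaw,L,W,z0,z1):
    c,s=np.cos(yaw),np.sin(yaw); o=[]
    for z in (z0,z1):
        for a,b in ((-1,-1),(1,-1),(1,1),(-1,1)):
            u,v=a*L/2,b*W/2; o.append([x+c*u-s*v,y+s*u+c*v,z])
    return np.array(o)
def hullmask(c,P,S=4):
    h=cv2.convexHull((proj(c,P)*S).astype(np.float32)).astype(np.int32)
    m=np.zeros((384*S,512*S),np.uint8); cv2.fillConvexPoly(m,h,1); return m
def fit(obs,L,W,z0,z1,x0):
    # obs: list of (cam,mask)
    S=4; big=[(c,np.kron(m.astype(np.uint8),np.ones((S,S),np.uint8))) for c,m in obs]
    def cost(p):
        e=0
        for c,m in big:
            h=hullmask(c,box(p[0],p[1],p[2]/100,L,W,z0,z1),S)
            e+=1-(h&m).sum()/max(1,(h|m).sum())
        return e/len(big)
    sim=np.array([x0]+[np.array(x0)+d for d in ([15,0,0],[0,15,0],[0,0,20])],float)
    r=minimize(cost,x0,method="Nelder-Mead",options=dict(initial_simplex=sim,xatol=.05,fatol=1e-5,maxiter=300))
    return r.x[0],r.x[1],r.x[2]/100,1-r.fun
def snap(n):
    c=cam(n); im=viewer.grab_frame(n); return c,im
E
python3 - <<'E'
from h import *
import pickle
out={}
for n in ("scene","side","wrist"):
    c,im=snap(n)
    out[n]=(c,im,{})
    for l in ("blue_tile_center","red_tile_center","mat","jig","ware_board","done_a","stage_top","jar","cup","prop","bottle","green_bottle","bolt_knob"):
        r=viewer.cut_out(l,n); out[n][2][l]=r
        print(n,l,[(round(d["p"],2),d["extent"]) for d in r])
pickle.dump(out,open("det.pkl","wb"))
E
```

```text
scene blue_tile_center [(0.64, [348.5, 162.4, 33.6, 27.1]), (0.26, [224.4, 198.2, 78.0, 70.1])]
scene red_tile_center [(0.87, [134.4, 162.5, 25.7, 23.4])]
scene mat [(0.63, [338.4, 234.1, 44.5, 30.2])]
scene jig [(0.91, [222.7, 198.8, 77.5, 69.3]), (0.65, [257.5, 152.0, 78.4, 62.6])]
scene ware_board [(0.82, [324.1, 205.0, 66.9, 89.5]), (0.74, [182.1, 164.2, 14.9, 22.5])]
scene done_a [(0.87, [345.1, 205.8, 43.4, 27.6]), (0.75, [329.1, 257.5, 50.5, 33.5])]
scene stage_top [(0.65, [227.6, 217.1, 54.5, 21.2]), (0.65, [269.8, 157.0, 45.9, 30.9])]
scene jar [(0.66, [152.1, 202.2, 25.0, 24.4])]
scene cup [(0.56, [110.2, 179.2, 26.2, 32.1])]
scene prop [(0.73, [182.8, 162.5, 15.6, 26.4])]
scene bottle [(0.69, [182.2, 226.1, 31.8, 60.3])]
scene green_bottle [(0.81, [224.1, 166.7, 18.2, 15.6]), (0.33, [232.3, 222.3, 53.7, 18.2])]
scene bolt_knob [(0.43, [280.3, 230.0, 11.9, 12.4])]
side blue_tile_center [(0.69, [276.2, 157.3, 22.3, 28.9]), (0.56, [143.2, 142.7, 37.7, 24.9]), (0.3, [311.7, 289.0, 48.4, 51.5])]
side red_tile_center [(0.95, [216.6, 316.3, 72.2, 50.1])]
side mat [(0.84, [246.6, 
[... 701 characters left out ...]
green_bottle [(0.76, [192.9, 151.6, 23.9, 91.4]), (0.32, [265.5, 146.2, 47.7, 69.2])]
side bolt_knob [(0.59, [286.9, 146.7, 5.3, 9.8]), (0.23, [217.6, 313.1, 70.5, 54.4])]
wrist blue_tile_center [(0.75, [162.6, 53.0, 77.4, 128.9])]
wrist red_tile_center []
wrist mat []
wrist jig [(0.56, [1.4, 0.0, 64.8, 183.2])]
wrist ware_board []
wrist done_a [(0.26, [139.5, 0.0, 138.2, 205.5])]
wrist stage_top [(0.7, [156.5, 33.2, 91.9, 156.8])]
wrist jar [(0.59, [222.4, 299.2, 51.4, 57.6])]
wrist cup [(0.32, [158.2, 33.2, 90.0, 157.1])]
wrist prop []
wrist bottle [(0.85, [341.5, 163.8, 135.6, 125.9])]
wrist green_bottle [(0.64, [0.0, 220.1, 81.5, 93.8])]
wrist bolt_knob [(0.67, [202.4, 0.0, 25.6, 36.4])]
```

```bash
cat > fit1.py <<'E'
from h import *
import pickle
D=pickle.load(open("det.pkl","rb"))
def M(n,l,i=0): return (D[n][0],D[n][2][l][i]["mask"])
def start(o,z):
    c,m=o; v,u=np.nonzero(m); return list(unproj(c,[u.mean(),v.mean()],z)[0][:2])
def run(name,obs,L,W,z0,z1,yaw0):
    for k in [[o] for o in obs]+([obs] if len(obs)>1 else []):
        best=max((fit(k,L,W,z0,z1,start(k[0],z1)+[y]) for y in (yaw0-15,yaw0+15)),key=lambda r:r[3])
        print(name,len(k),np.round(best,3))
run("blue",[M("wrist","blue_tile_center"),M("side","blue_tile_center")],56,100,62,82,0)
run("red",[M("scene","red_tile_center"),M("side","red_tile_center")],56,100,0,20,0)
run("red90",[M("scene","red_tile_center"),M("side","red_tile_center")],56,100,0,20,90)
run("mat",[M("scene","mat"),M("side","mat")],66,110,16,18,0)
run("board",[M("scene","ware_board"),M("side","ware_board")],295,126,0,16,0)
run("dA",[M("scene","done_a",0),M("side","done_a",0)],56,100,16,36,0)
run("dB",[M("scene","done_a",1),M("side","done_a",1)],56,100,16,36,0)
def cyl(name,obs,d,h):
    a=np.arange(0,6.28,.3)
    for k in [[o] for o in obs]:
        c,m=k[0]
        x0=start(k[0],h/2)
        print(name,np.round(x0,0))
for n,h in (("jar",66),("cup",68),("prop",66),("bottle",190),("green_bottle",200)):
    for cm in ("scene","side"): 
        if (cm,n)!=("scene","green_bottle"): 
            i=0
            cyl(n+" "+cm,[M(cm,n,i)],0,h)
E
python3 fit1.py
```

```text
blue 1 [ 5.73102e+02  4.63290e+01 -1.59000e-01  9.83000e-01]
blue 1 [ 5.74058e+02  4.03460e+01 -1.79000e-01  9.21000e-01]
blue 2 [ 5.73191e+02  4.60930e+01 -1.57000e-01  9.20000e-01]
red 1 [ 463.892 -367.751   -1.351    0.946]
red 1 [ 464.612 -371.325   -1.346    0.936]
red 2 [ 463.746 -369.895    1.788    0.919]
red90 1 [ 463.427 -367.757    1.781    0.945]
red90 1 [ 465.272 -371.138    1.791    0.937]
red90 2 [ 464.748 -369.398    1.786    0.919]
mat 1 [5.15319e+02 3.19559e+02 5.60000e-02 9.55000e-01]
mat 1 [5.16346e+02 3.09067e+02 5.10000e-02 9.24000e-01]
mat 2 [5.15652e+02 3.18066e+02 4.90000e-02 8.81000e-01]
board 1 [5.15157e+02 3.18546e+02 4.40000e-02 3.95000e-01]
board 1 [5.15433e+02 3.08195e+02 6.20000e-02 5.33000e-01]
board 2 [5.15347e+02 3.17629e+02 3.90000e-02 4.41000e-01]
dA 1 [4.20136e+02 3.13994e+02 3.50000e-02 9.58000e-01]
dA 1 [4.22875e+02 3.06375e+02 2.60000e-02 8.66000e-01]
dA 2 [4.21395e+02 3.13280e+02 4.00000e-02 8.99000e-01]
dB 1 [6.11168e+02 3.22756e+02 4.70000e-02 9.47000e-01]
dB 1 [6.11123e+02 3.13037e+02 6.20000e-02 9.40000e-01]
dB 2 [6.11518e+02 3.20409e+02 6.70000e-02 9.01000e-01]
jar scene [ 616. -220.]
jar side [ 614. -226.]
cup scene [ 591. -365.]
cup side [ 601. -351.]
prop scene [ 453. -224.]
prop side [ 456. -225.]
bottle scene [759. -30.]
bottle side [744. -54.]
green_bottle side [ 386. -125.]
```

```bash
python3 - <<'E'
import cv2,pickle,numpy as np
D=pickle.load(open("det.pkl","rb"))
im=D["scene"][1][:,:,::-1].copy()
a=cv2.resize(im[150:280,215:345],(390,390),interpolation=cv2.INTER_CUBIC)
b=cv2.resize(im[150:280,100:230],(390,390),interpolation=cv2.INTER_CUBIC)
cv2.imwrite("pics/crop1.png",np.hstack([a,b]))
E
```

```text
(no output)
```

View pics/crop1.png

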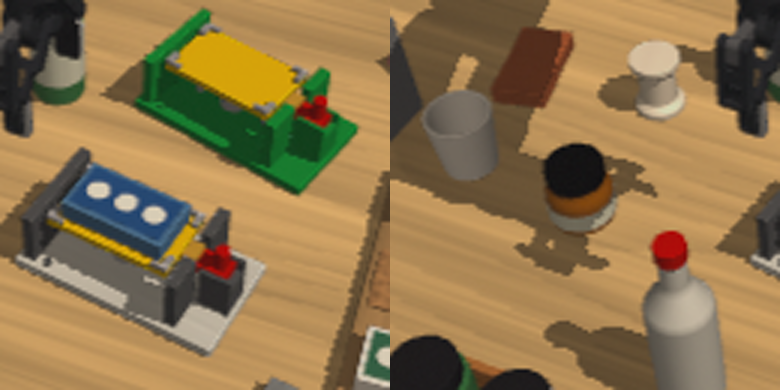

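>>> send_rows --plan '[[[-0.01,-0.009,0.014],[0,0,0.03],1],[[-0.021,-0.019,0.03],[0,0,0.065],1],[[-0.032,-0.029,0.046],[0,0,0.1],1],[[-0.043,-0.039,0.062],[0,0,0.135],1],[[-0.0514,-0.0463,0.0726],[0,0,0.159],1]]'

```text
clock: 2.67
eef_pos: [572.1, 46.9, 179.2]
tcp_rot: [3.141, 0.002, -0.161]
contact_force: [-0.3, 0.4, 0.1]
opening: 0.999
```

```bash
cat > look.py <<'E'
import sys,pickle
from h import *
def look(tag,labels,cams=("wrist",)):
    s=status.sense(); print("t",round(s["clock"],2),"pos",np.round(s["eef_pos"],1),"rot",np.round(s["tcp_rot"],4),"F",np.round(s["contact_force"],1),"op",round(s["opening"],3))
    out={}
    for n in cams:
        c,im=snap(n); cv2.imwrite(f"pics/{tag}_{n}.png",cv2.resize(im[:,:,::-1],(800,600),interpolation=cv2.INTER_CUBIC))
        out[n]=(c,im,{})
        for l in labels:
            r=viewer.cut_out(l,n); out[n][2][l]=r; print(n,l,[(round(d["p"],2),d["extent"]) for d in r])
    return s,out
E
python3 - <<'E'
from look import *
s,o=look("a1",["blue_tile_center","stage_top"])
c,im,d=o["wrist"]
m=d["blue_tile_center"][0]["mask"]
print(np.round(fit([(c,m)],56,100,62,82,[573,46,-16]),3))
E
```

```text
t 2.67 pos [572.1  46.9 179.2] rot [ 3.1413e+00  1.7000e-03 -1.6080e-01] F [-0.3  0.4  0.1] op 0.999
wrist blue_tile_center [(0.83, [217.8, 125.7, 86.4, 141.3])]
wrist stage_top [(0.65, [205.7, 91.4, 103.8, 179.7]), (0.62, [0.9, 121.4, 23.2, 157.0])]
[ 5.72646e+02  4.58110e+01 -1.59000e-01  9.84000e-01]
```

View pics/a1_wrist.png

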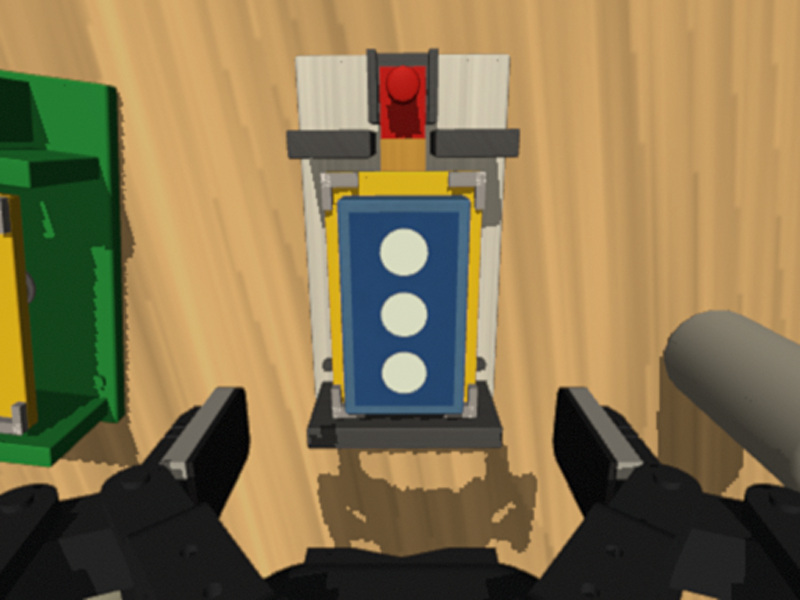

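>>> send_rows --plan '[[[0.0001,0.0003,0.02],[0,0,0],1],[[0.0003,0.0006,0.042],[0,0,0],1],[[0.0005,0.001,0.064],[0,0,0],1],[[0.0005,0.001,0.082],[0,0,0],1],[[0.0005,0.001,0.092],[0,0,0],1]]'

```text
clock: 3.23
eef_pos: [573.8, 44.9, 87.3]
tcp_rot: [3.141, 0.002, -0.157]
contact_force: [-0.5, -0.8, -0.6]
opening: 1.0
```

>>> send_rows --plan '[[[0,0,0],[0,0,0],0.7],[[0,0,0],[0,0,0],0.5],[[0,0,0],[0,0,0],0.3],[[0,0,0],[0,0,0],0.2],[[0,0,0],[0,0,0],0.2]]' --squeeze 40

```text
clock: 3.65
eef_pos: [574.7, 44.7, 88.7]
tcp_rot: [3.141, -0.001, -0.157]
contact_force: [-0.5, -2.3, 5.0]
opening: 0.638
```

>>> send_rows --plan '[[[0,0,-0.001],[0,0,0],0.2],[[0,0,-0.004],[0,0,0],0.2],[[0,0,-0.01],[0,0,0],0.2],[[0,0,-0.02],[0,0,0],0.2],[[0,0,-0.03],[0,0,0],0.2]]'

```text
clock: 4.07
eef_pos: [574.5, 44.8, 119.5]
tcp_rot: [3.141, -0.0, -0.157]
contact_force: [-0.9, -0.7, -3.2]
opening: 0.64
```

```bash
python3 - <<'E'
from look import *
s,o=look("a2",["blue_tile_center"],("wrist","side"))
E
```

```text
t 4.07 pos [574.5  44.8 119.5] rot [ 3.1412e+00 -1.0000e-04 -1.5660e-01] F [-0.9 -0.7 -3.2] op 0.64
wrist blue_tile_center [(0.94, [185.1, 139.3, 144.9, 217.9])]
side blue_tile_center [(0.95, [277.7, 145.1, 22.1, 29.7]), (0.77, [142.1, 143.9, 41.7, 19.7])]
```

View pics/a2_wrist.png

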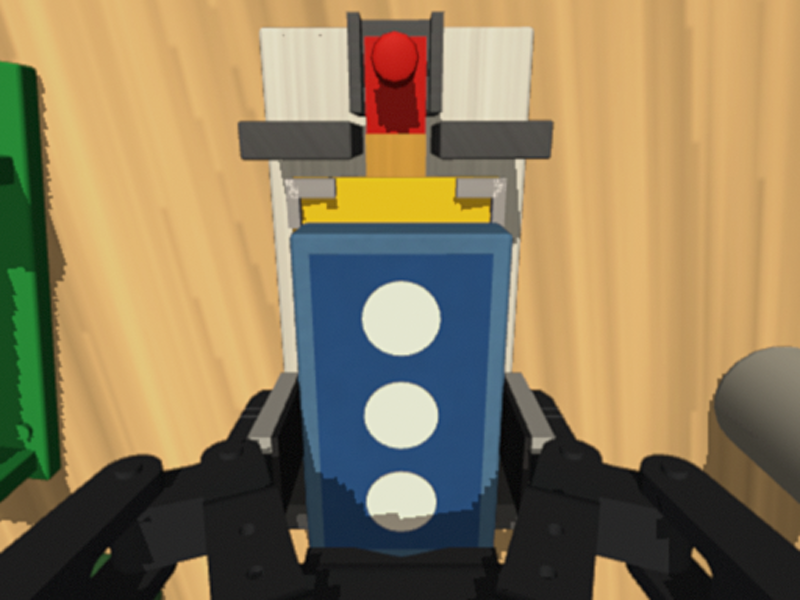

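View pics/a2_side.png

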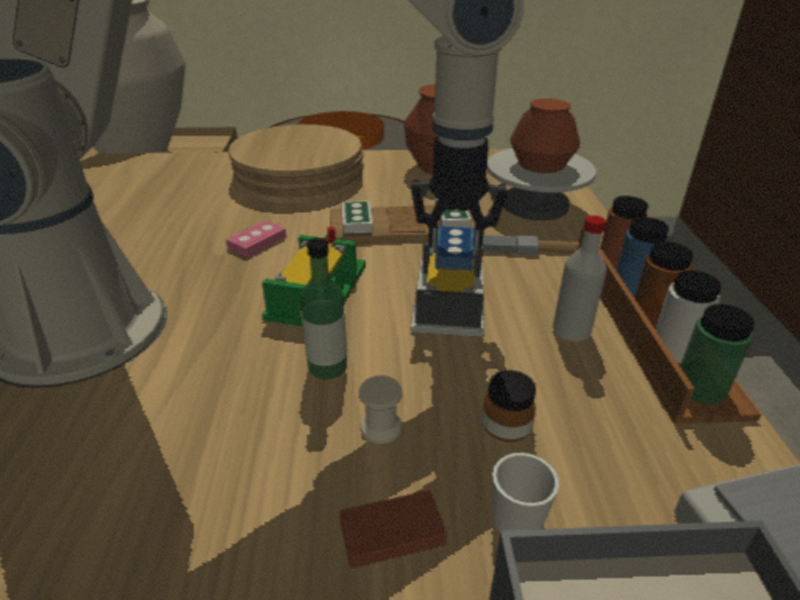

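```bash
cat > go.py <<'E'
import sys
from h import *
def go(x,y,z,yaw):
    s=status.sense(); p=np.array(s["eef_pos"]); M=R.from_euler("xyz",s["tcp_rot"])
    T=R.from_euler("xyz",[np.pi,0,yaw])
    print("shift m",np.round(M.inv().apply(np.array([x,y,z])-p)/1000,4),"rotvec",np.round((M.inv()*T).as_rotvec(),4))
if __name__=="__main__": go(*map(float,sys.argv[1:5]))
E
python3 go.py 520 225 240 0.05
python3 - <<'E'
from look import *
c=cam("wrist"); im=viewer.grab_frame("wrist"); r=viewer.cut_out("blue_tile_center","wrist")
for b in (91,93,95): print(np.round(fit([(c,r[0]["mask"])],56,100,b,b+20,[574,45,-16]),3))
r=viewer.cut_out("stage_top","wrist"); print([(d["p"],d["extent"]) for d in r])
E
```

```text
shift m [-0.0823 -0.1694 -0.1207] rotvec [ 2.000e-04 -1.900e-03 -2.066e-01]
[ 5.74894e+02  4.60800e+01 -1.56000e-01  9.69000e-01]
[ 5.74937e+02  4.63640e+01 -1.53000e-01  9.53000e-01]
[ 5.7506e+02  4.6432e+01 -1.5700e-01  9.2900e-01]
[(0.94, [180.3, 88.5, 143.6, 61.1])]
```

>>> send_rows --plan '[[[0,0,-0.02],[0,0,0],0.2],[[-0.005,-0.01,-0.05],[0,0,-0.01],0.2],[[-0.015,-0.032,-0.08],[0,0,-0.04],0.2],[[-0.03,-0.06,-0.105],[0,0,-0.08],0.2],[[-0.046,-0.095,-0.12],[0,0,-0.12],0.2]]'

```text
clock: 4.83
eef_pos: [544.3, 145.9, 240.8]
tcp_rot: [3.141, -0.002, -0.037]
contact_force: [1.7, 0.8, -2.1]
opening: 0.642
```

```bash
python3 go.py 520 225 240 0.05
```

```text
shift m [-0.0272 -0.0782  0.0007] rotvec [ 0.0003 -0.0024 -0.0868]
```

>>> send_rows --plan '[[[-0.009,-0.026,0],[0,0,-0.03],0.2],[[-0.017,-0.05,0],[0,0,-0.055],0.2],[[-0.024,-0.07,0],[0,-0.001,-0.075],0.2],[[-0.027,-0.078,0.0007],[0,-0.002,-0.087],0.2],[[-0.027,-0.078,0.0007],[0,-0.002,-0.087],0.2]]'

```text
clock: 5.25
eef_pos: [519.4, 226.2, 239.5]
tcp_rot: [3.141, 0.001, 0.053]
contact_force: [1.0, -0.5, -2.2]
opening: 0.644
```

```bash
python3 - <<'E'
from look import *
s,o=look("a3",["mat","done_a","blue_tile_center"],("wrist",))
c,im,d=o["wrist"]
for r in d["mat"]: print("mat",np.round(fit([(c,r["mask"])],66,110,16,18,[515,319,5]),3))
for r in d["done_a"]: 
    v,u=np.nonzero(r["mask"]); q=unproj(c,[u.mean(),v.mean()],36)[0]; print("done",np.round(fit([(c,r["mask"])],56,100,16,36,[q[0],q[1],5]),3))
p=s["eef_pos"]
for b in (22,24,26,28):
  print(b,np.round(fit([(c,d["blue_tile_center"][0]["mask"])],56,100,p[2]-b,p[2]-b+20,[p[0],p[1],5]),3))
E
```

```text
t 5.25 pos [519.4 226.2 239.5] rot [3.1412e+00 6.0000e-04 5.2800e-02] F [ 1.  -0.5 -2.2] op 0.644
wrist mat [(0.87, [223.3, 4.6, 70.4, 122.9])]
wrist done_a [(0.8, [326.7, 6.5, 75.0, 118.0]), (0.79, [119.5, 5.7, 74.4, 121.1])]
wrist blue_tile_center [(0.96, [187.0, 138.0, 143.0, 219.2]), (0.96, [0.0, 67.2, 29.8, 75.2])]
mat [5.15995e+02 3.17458e+02 5.70000e-02 9.86000e-01]
done [6.10862e+02 3.21905e+02 5.20000e-02 9.76000e-01]
done [4.21211e+02 3.12035e+02 4.40000e-02 9.77000e-01]
22 [5.19435e+02 2.28545e+02 6.80000e-02 8.96000e-01]
24 [5.18771e+02 2.28120e+02 5.50000e-02 9.21000e-01]
26 [5.18905e+02 2.27898e+02 5.50000e-02 9.46000e-01]
28 [5.18858e+02 2.27682e+02 5.30000e-02 9.66000e-01]
```

View pics/a3_wrist.png

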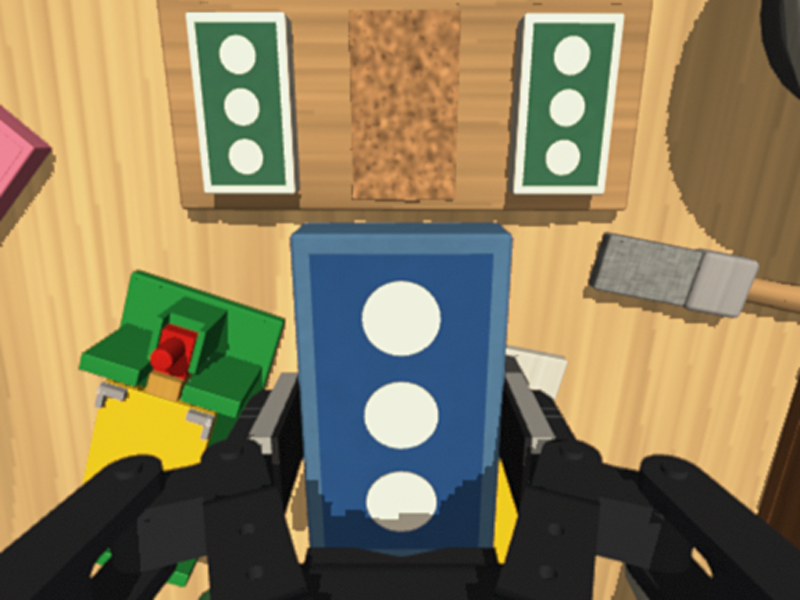

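```bash
python3 go.py 516.5 315.8 100 0.054
```

```text
shift m [ 0.0005 -0.0923  0.1397] rotvec [ 0.0009 -0.0001 -0.005 ]
```

>>> send_rows --plan '[[[0,-0.025,0.015],[0,0,0],0.2],[[0,-0.055,0.04],[0,0,-0.001],0.2],[[0.001,-0.08,0.075],[0,0,-0.001],0.2],[[0.001,-0.09,0.11],[0,0,-0.001],0.2],[[0.001,-0.0923,0.1397],[0,0,-0.001],0.2]]'

```text
clock: 5.87
eef_pos: [517.2, 316.6, 97.9]
tcp_rot: [3.141, -0.0, 0.05]
contact_force: [-0.0, -1.0, -2.7]
opening: 0.643
```

```bash
for i in 1 2 3; do python3 go.py 516.5 315.8 50 0.054; done
python3 - <<'E'
from look import *
s,o=look("a4",["blue_tile_center"],("wrist",))
E
```

```text
shift m [-0.0008  0.0008  0.0479] rotvec [ 0.0006 -0.0002 -0.0042]
shift m [-0.0008  0.0008  0.0479] rotvec [ 0.0006 -0.0002 -0.0042]
shift m [-0.0008  0.0008  0.0479] rotvec [ 0.0006 -0.0002 -0.0042]
t 5.87 pos [517.2 316.6  97.9] rot [ 3.141e+00 -2.000e-04  4.980e-02] F [-0.  -1.  -2.7] op 0.643
wrist blue_tile_center [(0.75, [186.6, 135.9, 145.1, 219.1])]
```

View pics/a4_wrist.png

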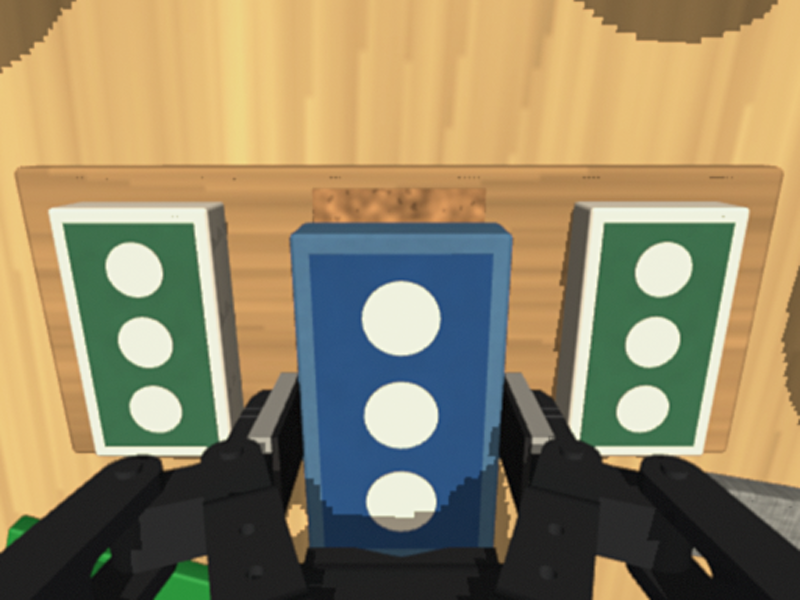

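>>> send_rows --plan '[[[-0.0003,0.0002,0.01],[0,0,-0.002],0.2],[[-0.0005,0.0005,0.022],[0,0,-0.004],0.2],[[-0.0008,0.0008,0.034],[0,0,-0.004],0.2],[[-0.0008,0.0008,0.042],[0,0,-0.004],0.2],[[-0.0008,0.0008,0.046],[0,0,-0.004],0.2]]'

```text
clock: 6.38
eef_pos: [513.1, 312.0, 48.4]
tcp_rot: [3.136, 0.008, 0.053]
contact_force: [0.3, 0.3, -1.6]
opening: 0.643
```

>>> send_rows --plan '[[[0,0,0.001],[0,0,0],0.2],[[0,0,0.002],[0,0,0],0.2],[[0,0,0.003],[0,0,0],0.2],[[0,0,0.004],[0,0,0],0.2],[[0,0,0.004],[0,0,0],0.2]]'

```text
clock: 6.8
eef_pos: [513.5, 312.2, 45.1]
tcp_rot: [3.136, 0.007, 0.053]
contact_force: [0.1, -0.2, 0.0]
opening: 0.645
```

```bash
python3 - <<'E'
from look import *
s,o=look("a5",["blue_tile_center","done_a"],("wrist","scene"))
print(np.round(s["qpos"],3))
E
python3 go.py 516.5 315.8 45 0.054
```

```text
t 6.8 pos [513.5 312.2  45.1] rot [3.1364 0.0073 0.053 ] F [ 0.1 -0.2  0. ] op 0.645
wrist blue_tile_center [(0.65, [185.2, 138.1, 147.1, 218.6]), (0.23, [396.3, 131.0, 115.7, 219.2])]
wrist done_a [(0.72, [0.9, 130.2, 129.8, 215.4]), (0.56, [393.8, 134.7, 118.2, 217.3])]
scene blue_tile_center [(0.84, [339.2, 228.5, 41.7, 29.2]), (0.52, [346.0, 164.5, 13.3, 19.5])]
scene done_a [(0.95, [332.8, 260.9, 45.1, 32.4]), (0.7, [346.4, 206.8, 38.7, 27.1])]
[ 0.544  0.581  1.816 -0.002  0.753  0.492]
shift m [ 0.0032 -0.0035 -0.    ] rotvec [ 0.0051  0.0074 -0.0011]
```

View pics/a5_wrist.png

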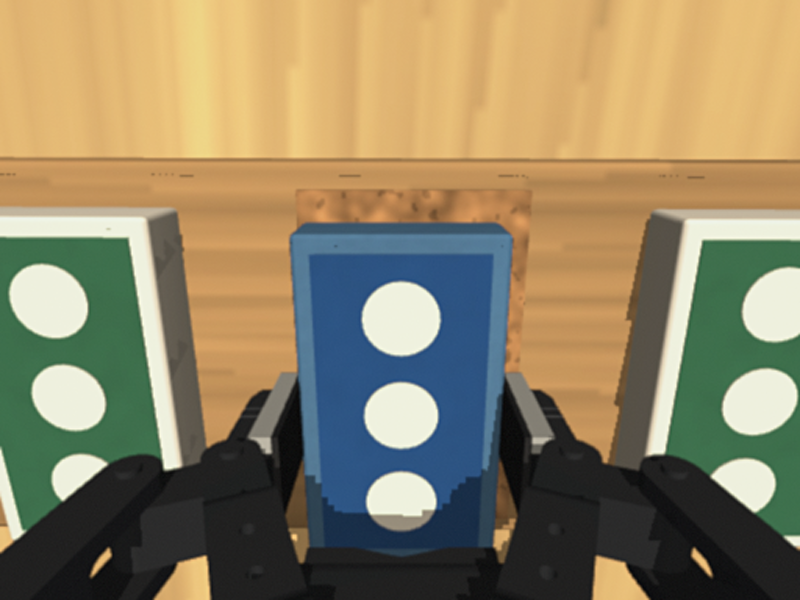

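View pics/a5_scene.png

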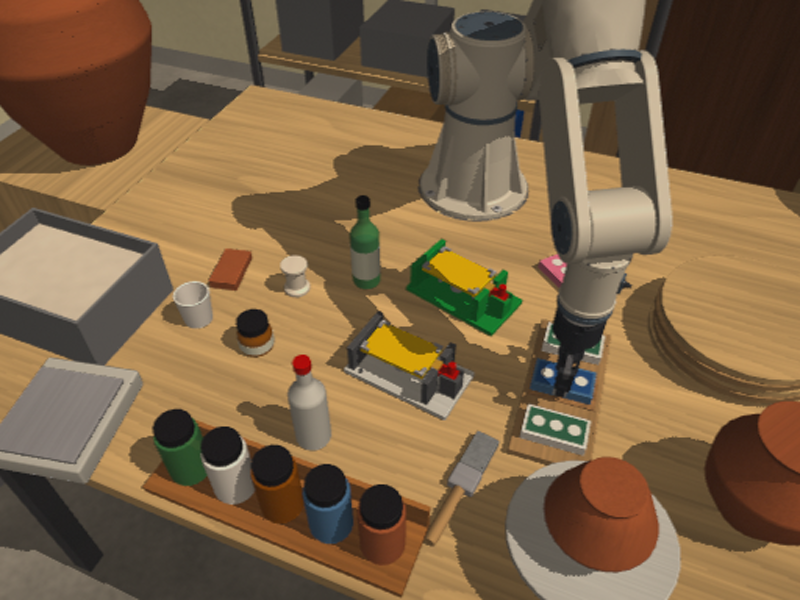

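>>> send_rows --plan '[[[0,0,-0.004],[0,0,0],0.2],[[0.001,-0.001,-0.006],[0.002,0.003,0],0.2],[[0.002,-0.002,-0.006],[0.004,0.006,-0.001],0.2],[[0.0032,-0.0035,-0.006],[0.005,0.0074,-0.001],0.2],[[0.0032,-0.0035,-0.006],[0.005,0.0074,-0.001],0.2]]'

```text
clock: 7.52
eef_pos: [516.7, 316.1, 50.9]
tcp_rot: [-3.141, -0.0, 0.054]
contact_force: [-0.4, 0.4, -1.9]
opening: 0.642
```

```bash
python3 go.py 516.5 315.8 45 0.054;  python3 - <<'E'
from look import *
s,o=look("a6",["blue_tile_center","done_a","mat"],("wrist",))
c,im,d=o["wrist"]; p=s["eef_pos"]
for b in (26,28,30,32):
  print(b,np.round(fit([(c,d["blue_tile_center"][0]["mask"])],56,100,p[2]-b,p[2]-b+20,[p[0],p[1],5]),3))
E
```

```text
shift m [-0.0002  0.0003  0.0059] rotvec [-0.0001 -0.0004  0.    ]
t 7.52 pos [516.7 316.1  50.9] rot [-3.1414e+00 -4.0000e-04  5.4000e-02] F [-0.4  0.4 -1.9] op 0.642
wrist blue_tile_center [(0.89, [186.8, 138.8, 140.5, 218.2])]
wrist done_a [(0.83, [383.5, 139.4, 128.5, 203.3]), (0.81, [1.2, 139.1, 129.7, 205.3])]
wrist mat [(0.71, [187.8, 129.1, 142.8, 19.2])]
26 [5.16289e+02 3.17490e+02 5.30000e-02 9.41000e-01]
28 [5.16206e+02 3.17202e+02 5.50000e-02 9.66000e-01]
30 [5.16147e+02 3.17070e+02 5.40000e-02 9.74000e-01]
32 [5.16277e+02 3.16657e+02 6.80000e-02 9.68000e-01]
```

View pics/a6_wrist.png

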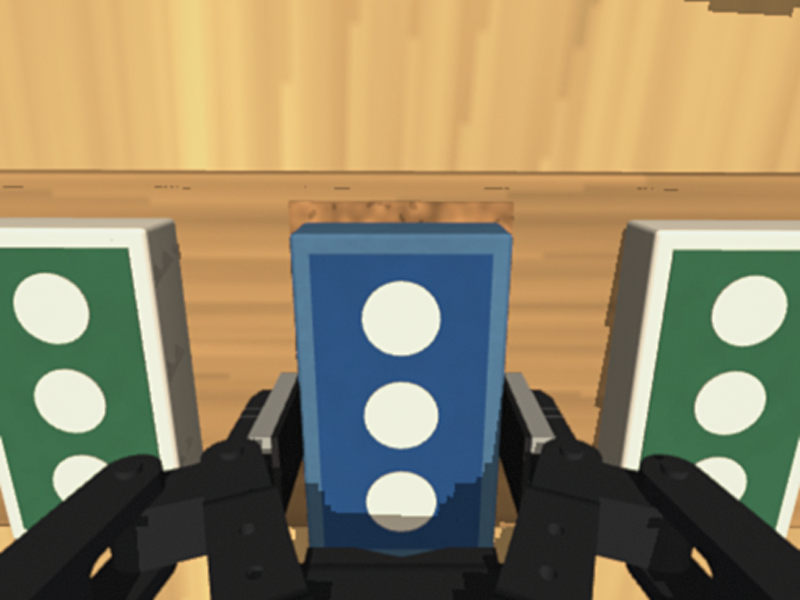

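>>> send_rows --plan '[[[0,0,0.0015],[0,0,0],0.2],[[0,0,0.003],[0,0,0],0.2],[[0,0,0.0045],[0,0,0],0.2],[[0,0,0.006],[0,0,0],0.2],[[0,0,0.006],[0,0,0],0.2]]'

```text
clock: 8.13
eef_pos: [516.3, 315.7, 44.9]
tcp_rot: [3.141, 0.001, 0.054]
contact_force: [-1.1, -1.3, 2.9]
opening: 0.638
```

>>> send_rows --plan '[[[0,0,0.0005],[0,0,0],0.2],[[0,0,0.001],[0,0,0],0.2],[[0,0,0.0015],[0,0,0],0.2],[[0,0,0.0015],[0,0,0],0.2],[[0,0,0.0015],[0,0,0],0.2]]'

```text
clock: 8.55
eef_pos: [516.3, 315.7, 44.8]
tcp_rot: [3.141, 0.001, 0.054]
contact_force: [-4.3, -3.0, 16.5]
opening: 0.64
```

>>> send_rows --plan '[[[0,0,-0.001],[0,0,0],0.6],[[0,0,-0.001],[0,0,0],0.75],[[0,0,-0.001],[0,0,0],0.85],[[0,0,-0.001],[0,0,0],0.85],[[0,0,-0.001],[0,0,0],0.85]]'

```text
clock: 8.97
eef_pos: [516.3, 315.7, 45.6]
tcp_rot: [3.141, 0.001, 0.054]
contact_force: [-0.3, 0.2, 0.4]
opening: 0.928
```

>>> send_rows --plan '[[[0,0,-0.01],[0,0,0],0.85],[[0,0,-0.03],[0,0,0],0.85],[[0,0,-0.06],[0,0,0],0.85],[[0,0,-0.09],[0,0,0],0.95],[[0,0.02,-0.12],[0,0,0],1]]'

```text
clock: 9.38
eef_pos: [517.6, 297.8, 167.5]
tcp_rot: [-3.141, -0.0, 0.055]
contact_force: [-0.1, 0.9, 0.1]
opening: 1.002
```

```bash
python3 - <<'E'
from look import *
s,o=look("a7",["blue_tile_center","done_a","mat","stage_top"],("wrist","scene"))
c,im,d=o["wrist"]; p=s["eef_pos"]
print("blue",np.round(fit([(c,d["blue_tile_center"][0]["mask"])],56,100,18,38,[516,317,5]),3))
if d["mat"]: print("mat",np.round(fit([(c,d["mat"][0]["mask"]|d["blue_tile_center"][0]["mask"])],66,110,16,18,[516,317,5]),3))
for r in d["done_a"]:
    v,u=np.nonzero(r["mask"]); q=unproj(c,[u.mean(),v.mean()],36)[0]; print("done",np.round(fit([(c,r["mask"])],56,100,16,36,[q[0],q[1],5]),3))
E
```

```text
t 9.38 pos [517.6 297.8 167.5] rot [-3.1407e+00 -3.0000e-04  5.5500e-02] F [-0.1  0.9  0.1] op 1.002
wrist blue_tile_center [(0.9, [217.9, 92.4, 79.2, 133.7])]
wrist done_a [(0.79, [90.0, 92.3, 84.3, 131.8]), (0.64, [334.8, 90.8, 92.0, 130.7]), (0.41, [393.4, 239.3, 118.6, 60.9])]
wrist mat [(0.74, [321.4, 351.7, 22.6, 14.5]), (0.65, [215.9, 88.2, 84.7, 131.3])]
wrist stage_top []
scene blue_tile_center [(0.74, [283.4, 232.2, 10.8, 13.2]), (0.61, [345.7, 163.2, 14.4, 21.7]), (0.58, [342.0, 232.9, 42.5, 25.9])]
scene done_a [(0.71, [349.2, 203.8, 37.4, 29.2]), (0.69, [333.1, 257.9, 44.8, 32.9])]
scene mat [(0.59, [336.9, 246.7, 40.0, 15.9])]
scene stage_top [(0.75, [268.4, 158.0, 47.5, 32.1]), (0.72, [230.6, 203.8, 52.6, 41.2])]
blue [5.15882e+02 3.17196e+02 5.30000e-02 9.81000e-01]
mat [5.17513e+02 3.12528e+02 5.40000e-02 8.80000e-01]
done [4.21508e+02 3.12439e+02 5.00000e-02 9.77000e-01]
done [6.11009e+02 3.22148e+02 5.30000e-02 9.79000e-01]
done [7.00804e+02 2.29876e+02 1.15900e+00 6.48000e-01]
```

View pics/a7_wrist.png

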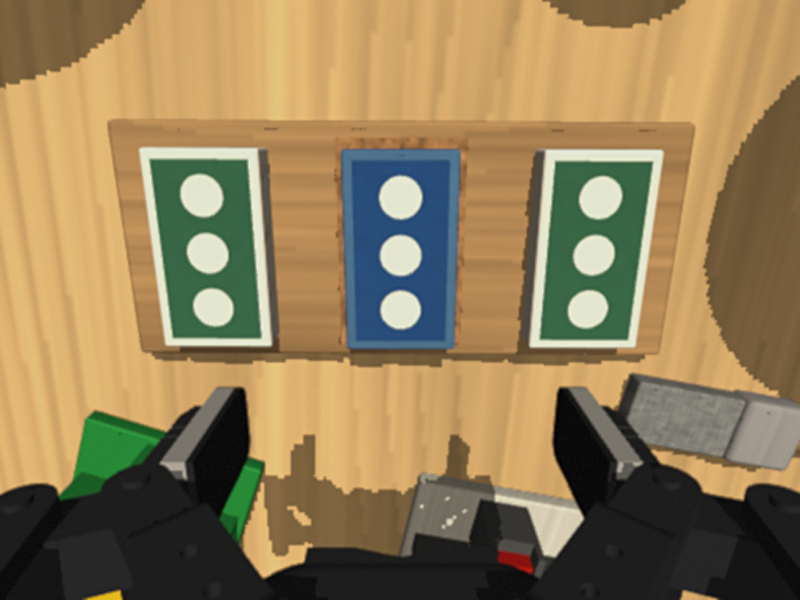

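```bash
python3 go.py 568 10 235 -0.157
```

```text
shift m [ 0.0354  0.2882 -0.0702] rotvec [0.0016 0.0023 0.2112]
```

>>> send_rows --plan '[[[0.002,0.02,-0.03],[0,0,0.01],1],[[0.006,0.05,-0.055],[0,0,0.03],1],[[0.01,0.085,-0.07],[0,0,0.06],1],[[0.015,0.12,-0.07],[0,0,0.09],1],[[0.019,0.155,-0.07],[0,0,0.12],1]]'

```text
clock: 10.3
eef_pos: [545.1, 141.2, 235.4]
tcp_rot: [3.14, 0.001, -0.066]
contact_force: [-0.2, -0.3, 0.1]
opening: 0.999
```

```bash
python3 go.py 568 10 235 -0.157
```

```text
shift m [0.0316 0.1294 0.0005] rotvec [0.0012 0.0007 0.0908]
```

>>> send_rows --plan '[[[0.008,0.034,0],[0,0,0.03],1],[[0.017,0.068,0],[0,0,0.055],1],[[0.025,0.1,0],[0,0,0.08],1],[[0.03,0.12,0],[0,0,0.09],1],[[0.0316,0.1294,0],[0,0,0.091],1]]'

```text
clock: 10.72
eef_pos: [568.3, 7.5, 234.9]
tcp_rot: [3.14, 0.001, -0.16]
contact_force: [0.5, 0.3, 0.0]
opening: 1.0
```

```bash
python3 - <<'E'
from look import *
s,o=look("a8",["stage_top"],("wrist",))
c,im,d=o["wrist"]
for r in d["stage_top"]: print("stage",np.round(fit([(c,r["mask"])],72,120,57,62,[573,46,-16]),3))
E
python3 go.py 463.6 -330 230 -1.356
```

```text
t 10.72 pos [568.3   7.5 234.9] rot [ 3.1397e+00  1.3000e-03 -1.5960e-01] F [0.5 0.3 0. ] op 1.0
wrist stage_top [(0.71, [211.1, 40.1, 88.5, 157.4]), (0.59, [0.4, 46.6, 47.8, 160.2])]
stage [ 5.73045e+02  4.64580e+01 -1.48000e-01  9.44000e-01]
stage [ 5.73e+02  4.60e+01 -1.60e-01  0.00e+00]
shift m [-0.0494  0.3512  0.0055] rotvec [2.2000e-03 6.0000e-04 1.1971e+00]
```

View pics/a8_wrist.png

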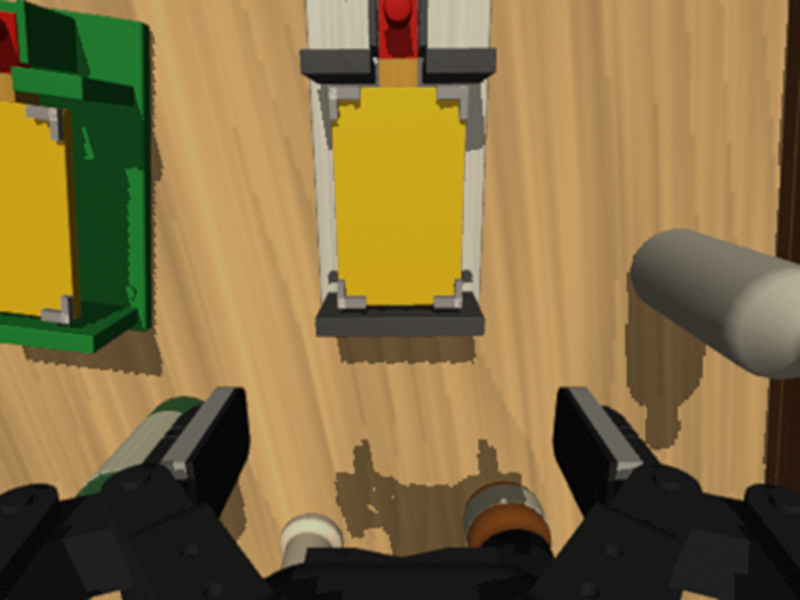

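```bash
cat > stage.py <<'E'
from h import *
import sys
def stage_fit(c,im,z=62):
    hsv=cv2.cvtColor(im,cv2.COLOR_RGB2HSV); m=((hsv[...,0]>20)&(hsv[...,0]<30)&(hsv[...,1]>200)&(hsv[...,2]>120)).astype(np.uint8)
    n,l,st,ce=cv2.connectedComponentsWithStats(m)
    ex=proj(c,[573,46,z])[0]; i=l[int(ex[1]),int(ex[0])]; m=(l==i); print("area",m.sum(),st[i])
    v,u=np.nonzero(m); pts=unproj(c,np.c_[u+0.0,v+0.0],z)[:,:2]
    L=[];Rr=[]
    v0,v1=v.min(),v.max(); 
    for r in range(int(v0+.25*(v1-v0)),int(v0+.8*(v1-v0))):
        uu=u[v==r]; L.append(unproj(c,[uu.min()-.5,r],z)[0,:2]); Rr.append(unproj(c,[uu.max()+.5,r],z)[0,:2])
    L=np.array(L);Rr=np.array(Rr)
    aL=np.polyfit(L[:,1],L[:,0],1); aR=np.polyfit(Rr[:,1],Rr[:,0],1)
    print("yaw L,R",-np.arctan(aL[0]),-np.arctan(aR[0]),"width",(np.polyval(aR,46)-np.polyval(aL,46))*np.cos(.157),"xmid at y=46",(np.polyval(aR,46)+np.polyval(aL,46))/2)
    yaw=-np.arctan((aL[0]+aR[0])/2)
    # y extent along stage axis in the middle columns
    ax=np.array([-np.sin(yaw),np.cos(yaw)]); px=np.array([np.cos(yaw),np.sin(yaw)])
    cx=np.array([(np.polyval(aR,46)+np.polyval(aL,46))/2,46]); q=pts-cx; s=q@ax; t=q@px
    k=abs(t)<15; print("along",s[k].min(),s[k].max()); print("center",cx+ax*(s[k].min()+s[k].max())/2)
if __name__=="__main__":
    c,im=snap("wrist"); stage_fit(c,im)
E
python3 stage.py
```

```text
area 10353 [  214    58    84   139 10353]
yaw L,R -0.15237452506482468 -0.15985168222178195 width 70.00392794127772 xmid at y=46 572.3190909819433
along -59.04424464908694 60.24359388160594
center [572.41232955  46.59238181]
```

```bash
python3 go.py 435 -372 235 -1.356
```

```text
shift m [-0.0711  0.3983  0.0005] rotvec [1.8000e-03 9.0000e-04 1.1979e+00]
```

>>> send_rows --plan '[[[-0.004,0.03,0],[0,0,0.1],1],[[-0.011,0.065,0],[0,0,0.22],1],[[-0.018,0.1,0],[0,0,0.34],1],[[-0.025,0.135,0],[0,0,0.46],1],[[-0.032,0.17,0],[0,0,0.58],1]]'

```text
clock: 11.28
eef_pos: [509.1, -152.1, 235.1]
tcp_rot: [3.14, 0.001, -0.741]
contact_force: [1.1, -0.5, 0.5]
opening: 1.0
```

```bash
python3 go.py 435 -372 235 -1.356
```

```text
shift m [9.380e-02 2.122e-01 2.000e-04] rotvec [0.0017 0.0008 0.6147]
```

>>> send_rows --plan '[[[0.016,0.037,0],[0,0,0.12],1],[[0.033,0.075,0],[0,0,0.24],1],[[0.05,0.113,0],[0,0,0.36],1],[[0.067,0.15,0],[0,0,0.48],1],[[0.082,0.186,0],[0,0,0.59],1]]'

```text
clock: 11.7
eef_pos: [444.1, -345.1, 235.2]
tcp_rot: [3.14, 0.0, -1.335]
contact_force: [0.9, -0.2, -0.1]
opening: 1.001
```

>>> send_rows --plan '[[[0.003,0.01,0],[0,0,0.01],1],[[0.006,0.022,0],[0,0,0.02],1],[[0.007,0.026,0],[0,0,0.02],1],[[0.007,0.026,0],[0,0,0.02],1],[[0.007,0.026,0],[0,0,0.02],1]]'

```text
clock: 12.12
eef_pos: [420.9, -356.5, 235.3]
tcp_rot: [3.14, 0.001, -1.353]
contact_force: [0.3, -0.1, 0.9]
opening: 1.001
```

```bash
python3 - <<'E'
from look import *
s,o=look("a9",["red_tile_center","cup","prop"],("wrist",))
c,im,d=o["wrist"]
for r in d["red_tile_center"]: print("red",np.round(fit([(c,r["mask"])],56,100,0,20,[464,-369,-135]),3))
print(np.round(s["qpos"],2))
E
```

```text
t 12.12 pos [ 420.9 -356.5  235.3] rot [ 3.1404e+00  9.0000e-04 -1.3533e+00] F [ 0.3 -0.1  0.9] op 1.001
wrist red_tile_center [(0.64, [249.9, 68.4, 56.6, 106.8])]
wrist cup [(0.47, [282.1, 0.0, 34.2, 8.8])]
wrist prop [(0.56, [80.2, 70.9, 80.5, 63.1])]
red [ 463.655 -368.936   -1.35     0.976]
[-0.71  0.26  1.81 -0.    1.08  0.65]
```

View pics/a9_wrist.png

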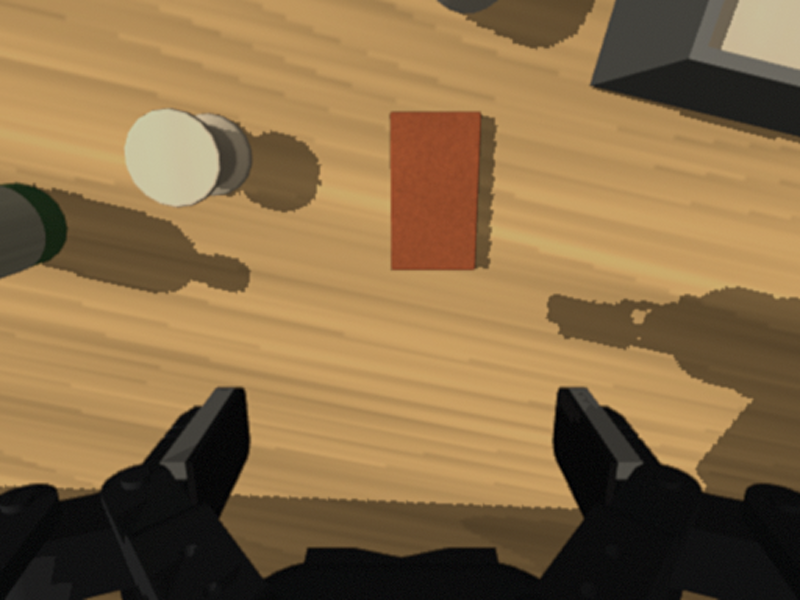

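```bash
python3 go.py 463.7 -368.9 110 -1.352
```

```text
shift m [ 0.0207 -0.0392  0.1253] rotvec [ 0.0012  0.0004 -0.0017]
```

>>> send_rows --plan '[[[0.005,-0.01,0.02],[0,0,0],1],[[0.011,-0.02,0.05],[0,0,0],1],[[0.017,-0.032,0.085],[0,0,0],1],[[0.0205,-0.039,0.11],[0.001,0,-0.001],1],[[0.0207,-0.0392,0.125],[0.001,0,-0.0015],1]]'

```text
clock: 12.73
eef_pos: [464.4, -367.9, 107.3]
tcp_rot: [3.14, 0.002, -1.351]
contact_force: [0.2, -0.1, 0.3]
opening: 1.0
```

```bash
python3 - <<'E'
from look import *
s,o=look("a10",["red_tile_center"],("wrist",))
c,im,d=o["wrist"]
for r in d["red_tile_center"]: print("red",np.round(fit([(c,r["mask"])],56,100,0,20,[464,-369,-135]),3))
E
python3 go.py 463.7 -368.9 27 -1.352
```

```text
t 12.73 pos [ 464.4 -367.9  107.3] rot [ 3.1403e+00  2.2000e-03 -1.3508e+00] F [ 0.2 -0.1  0.3] op 1.0
wrist red_tile_center [(0.69, [211.4, 123.3, 89.5, 149.4])]
red [ 462.833 -368.992   -1.352    0.974]
shift m [ 0.0023 -0.0008  0.0804] rotvec [0.0035 0.0046 0.0009]
```

View pics/a10_wrist.png

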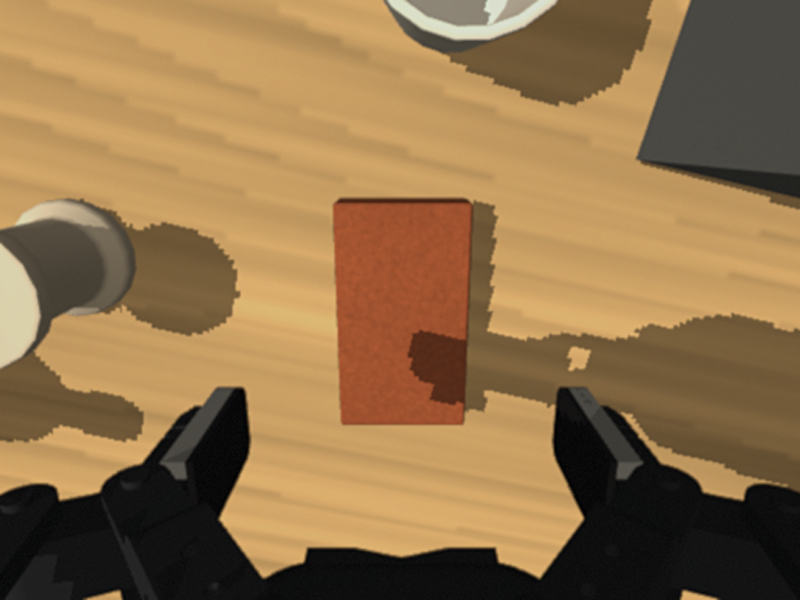

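>>> send_rows --plan '[[[0.001,0,0.018],[0.001,0.002,0],1],[[0.002,0,0.038],[0.002,0.003,0],1],[[0.0023,-0.0005,0.058],[0.0035,0.0046,0.001],1],[[0.0023,-0.0005,0.073],[0.0035,0.0046,0.001],1],[[0.0023,-0.0005,0.08],[0.0035,0.0046,0.001],1]]'

```text
clock: 13.25
eef_pos: [463.3, -368.6, 26.9]
tcp_rot: [3.141, 0.001, -1.352]
contact_force: [-0.1, -0.0, 0.1]
opening: 0.998
```

```bash
python3 go.py 463.2 -368.9 27 -1.352
```

```text
shift m [ 0.0003  0.0001 -0.0001] rotvec [0.0005 0.0006 0.0003]
```

>>> send_rows --plan '[[[0,0,0],[0,0,0],0.7],[[0,0,0],[0,0,0],0.5],[[0,0,0],[0,0,0],0.3],[[0,0,0],[0,0,0],0.2],[[0,0,0],[0,0,0],0.2]]' --squeeze 40

```text
clock: 13.67
eef_pos: [464.0, -369.1, 28.6]
tcp_rot: [-3.141, -0.001, -1.352]
contact_force: [-1.3, 2.4, 5.9]
opening: 0.644
```

>>> send_rows --plan '[[[0,0,-0.003],[0,0,0],0.2],[[0,0,-0.012],[0,0,0],0.2],[[0,0,-0.04],[0,0,0],0.2],[[0,0,-0.07],[0,0,0],0.2],[[0,0,-0.1],[0,0,0],0.2]]'

```text
clock: 14.08
eef_pos: [463.6, -368.8, 130.4]
tcp_rot: [-3.141, -0.001, -1.352]
contact_force: [0.6, -1.3, -2.2]
opening: 0.641
```

```bash
python3 - <<'E'
from look import *
s,o=look("a11",["red_tile_center"],("wrist",))
c,im,d=o["wrist"]; p=s["eef_pos"]; yaw=s["tcp_rot"][2]
for b in (26,28,30):
  f=fit([(c,d["red_tile_center"][0]["mask"])],56,100,p[2]-b,p[2]-b+20,[p[0],p[1],100*yaw])
  dd=np.array(f[:2])-p[:2]; M=np.array([[np.cos(yaw),np.sin(yaw)],[np.sin(yaw),-np.cos(yaw)]])
  print(b,np.round(f,3),"in tool xy",np.round(M@dd,2),"dyaw",round(f[2]-yaw,4))
E
python3 go.py 573 46 240 -0.157
```

```text
t 14.08 pos [ 463.6 -368.8  130.4] rot [-3.1410e+00 -5.0000e-04 -1.3518e+00] F [ 0.6 -1.3 -2.2] op 0.641
wrist red_tile_center [(0.68, [184.2, 145.1, 142.1, 210.0])]
26 [ 463.276 -369.551   -1.351    0.92 ] in tool xy [0.63 0.5 ] dyaw 0.0008
28 [ 462.952 -369.32    -1.354    0.945] in tool xy [0.34 0.77] dyaw -0.0025
30 [ 462.63  -369.322   -1.349    0.968] in tool xy [0.27 1.08] dyaw 0.003
shift m [-0.3832 -0.1953 -0.1072] rotvec [-1.0000e-03 -1.0800e-02 -1.1947e+00]
```

View pics/a11_wrist.png

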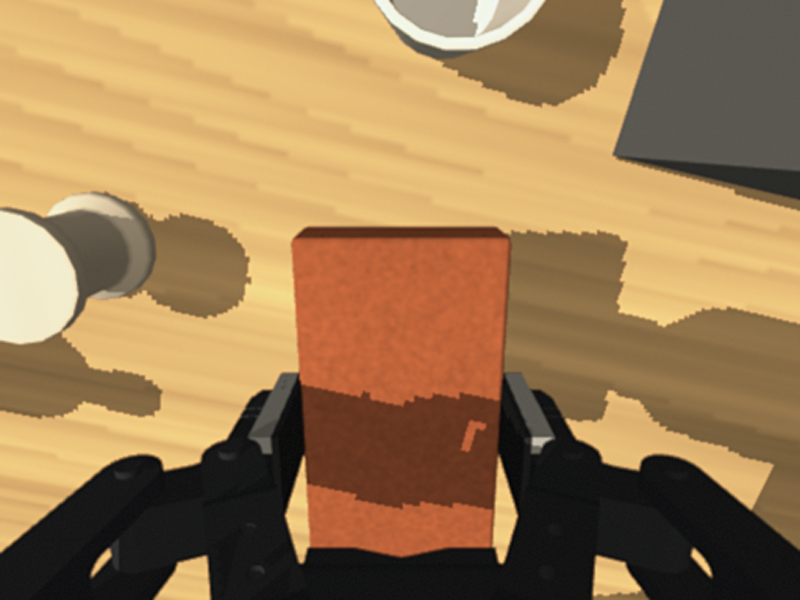

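>>> send_rows --plan '[[[0,0,-0.03],[0,0,0],0.2],[[-0.02,-0.01,-0.065],[0,0,-0.06],0.2],[[-0.05,-0.025,-0.095],[0,0,-0.17],0.2],[[-0.085,-0.043,-0.107],[0,0,-0.29],0.2],[[-0.121,-0.061,-0.107],[0,0,-0.41],0.2]]'

```text
clock: 14.6
eef_pos: [500.1, -240.1, 244.8]
tcp_rot: [-3.136, -0.015, -0.938]
contact_force: [1.7, 0.0, -1.6]
opening: 0.643
```

```bash
python3 go.py 572.4 47 240 -0.157
```

```text
shift m [-0.1888 -0.2281  0.0032] rotvec [ 7.000e-04 -1.690e-02 -7.808e-01]
```

>>> send_rows --plan '[[[-0.023,-0.028,0],[0,-0.003,-0.12],0.2],[[-0.046,-0.056,0.001],[0,-0.006,-0.24],0.2],[[-0.069,-0.084,0.002],[0,-0.01,-0.36],0.2],[[-0.092,-0.112,0.003],[0,-0.014,-0.48],0.2],[[-0.115,-0.14,0.003],[0,-0.017,-0.6],0.2]]'

```text
clock: 15.02
eef_pos: [544.7, -62.8, 240.7]
tcp_rot: [-3.141, 0.0, -0.332]
contact_force: [1.0, 0.6, -1.9]
opening: 0.643
```

```bash
python3 go.py 572.4 47 200 -0.157
```

```text
shift m [-0.0096 -0.1128  0.0408] rotvec [-0.0007  0.0003 -0.1749]
```

>>> send_rows --plan '[[[-0.003,-0.03,0],[0,0,-0.06],0.2],[[-0.006,-0.063,0.005],[0,0,-0.12],0.2],[[-0.009,-0.093,0.015],[0,0,-0.175],0.2],[[-0.0096,-0.11,0.03],[0,0,-0.175],0.2],[[-0.0096,-0.1128,0.0408],[0,0,-0.175],0.2]]'

```text
clock: 15.43
eef_pos: [572.7, 49.9, 199.2]
tcp_rot: [-3.14, 0.0, -0.154]
contact_force: [0.5, -0.0, -2.0]
opening: 0.639
```

```bash
python3 go.py 572.4 47 120 -0.157;python3 - <<'E'
from look import *
s,o=look("a12",["red_tile_center"],("wrist",))
c,im,d=o["wrist"]; p=s["eef_pos"]
for b in (27,29):
  print(b,np.round(fit([(c,d["red_tile_center"][0]["mask"])],56,100,p[2]-b,p[2]-b+20,[p[0],p[1],-15.7]),3))
E
```

```text
shift m [0.0002 0.003  0.0792] rotvec [-0.0016  0.      0.0028]
t 15.43 pos [572.7  49.9 199.2] rot [-3.14    0.     -0.1542] F [ 0.5 -0.  -2. ] op 0.639
wrist red_tile_center [(0.71, [184.7, 143.9, 142.7, 211.9])]
27 [ 5.72424e+02  4.97580e+01 -1.52000e-01  9.31000e-01]
29 [ 5.72077e+02  4.94220e+01 -1.55000e-01  9.55000e-01]
```

View pics/a12_wrist.png

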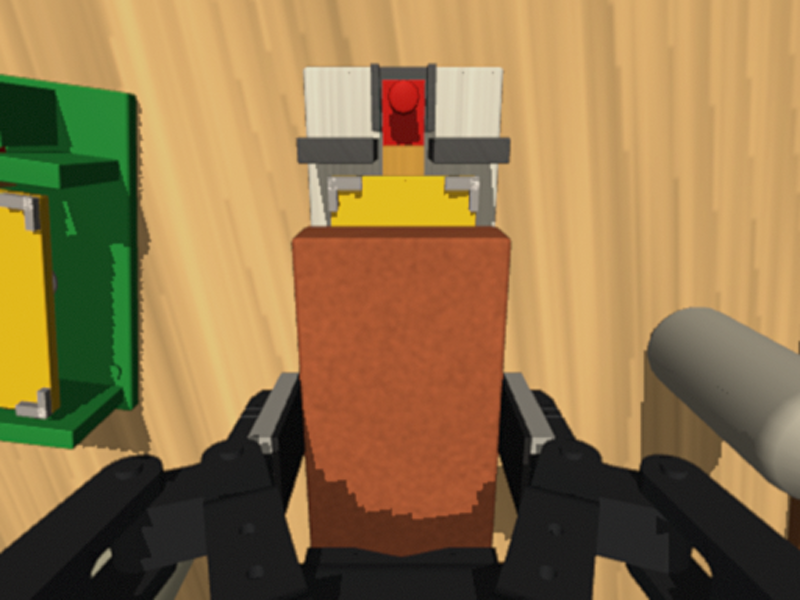

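>>> send_rows --plan '[[[0.0003,0.001,0.02],[0,0,0.001],0.2],[[0.0006,0.002,0.045],[-0.001,0,0.002],0.2],[[0.0008,0.0031,0.07],[-0.0016,0,0.0028],0.2],[[0.0008,0.0031,0.09],[-0.0016,0,0.0028],0.2],[[0.0008,0.0031,0.099],[-0.0016,0,0.0028],0.2]]'

```text
clock: 15.95
eef_pos: [569.3, 42.7, 97.1]
tcp_rot: [3.139, 0.007, -0.16]
contact_force: [-0.9, -0.3, -1.7]
opening: 0.641
```

```bash
python3 - <<'E'
from look import *
s,o=look("a13",["red_tile_center"],("wrist","side"))
c,im,d=o["wrist"]; p=s["eef_pos"]
for b in (27,29):
  print(b,np.round(fit([(c,d["red_tile_center"][0]["mask"])],56,100,p[2]-b,p[2]-b+20,[p[0],p[1],-15.7]),3))
E
python3 go.py 573 46.7 90 -0.157
```

```text
t 15.95 pos [569.3  42.7  97.1] rot [ 3.1386  0.0071 -0.1597] F [-0.9 -0.3 -1.7] op 0.641
wrist red_tile_center [(0.89, [185.5, 141.4, 140.2, 214.0])]
side red_tile_center [(0.9, [275.5, 153.2, 27.6, 32.0])]
27 [ 5.68805e+02  4.28580e+01 -1.56000e-01  9.42000e-01]
29 [ 5.68843e+02  4.25730e+01 -1.58000e-01  9.63000e-01]
shift m [ 0.0011 -0.0032  0.0101] rotvec [ 0.0018  0.003  -0.002 ]
```

View pics/a13_wrist.png

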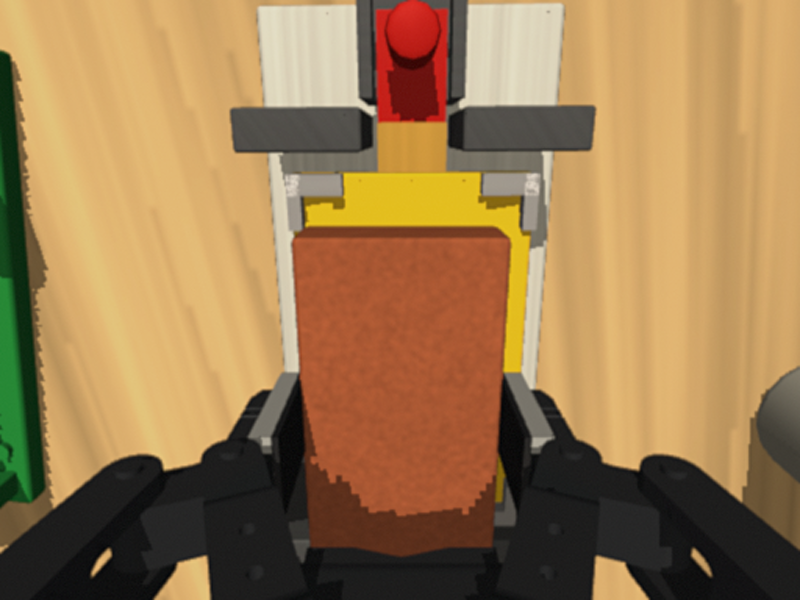

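>>> send_rows --plan '[[[0.0005,-0.0015,0],[0.001,0.0015,-0.001],0.2],[[0.0011,-0.0032,0],[0.0018,0.003,-0.002],0.2],[[0.0011,-0.0032,0],[0.0018,0.003,-0.002],0.2],[[0.0011,-0.0032,0],[0.0018,0.003,-0.002],0.2],[[0.0011,-0.0032,0],[0.0018,0.003,-0.002],0.2]]'

```text
clock: 16.57
eef_pos: [573.2, 46.8, 100.5]
tcp_rot: [-3.142, -0.001, -0.157]
contact_force: [0.1, 0.8, -1.5]
opening: 0.642
```

```bash
python3 go.py 573 46.7 90 -0.157; python3 - <<'E'
from look import *
s,o=look("a14",["red_tile_center"],("wrist",))
c,im,d=o["wrist"]; p=s["eef_pos"]
for b in (27,29):
  print(b,np.round(fit([(c,d["red_tile_center"][0]["mask"])],56,100,p[2]-b,p[2]-b+20,[p[0],p[1],-15.7]),3))
E
python3 go.py 573 46.7 90 -0.157
```

```text
shift m [-0.0002  0.0001  0.0105] rotvec [-0.0001 -0.0006  0.0003]
t 16.57 pos [573.2  46.8 100.5] rot [-3.1415e+00 -6.0000e-04 -1.5670e-01] F [ 0.1  0.8 -1.5] op 0.642
wrist red_tile_center [(0.76, [188.1, 143.2, 138.6, 214.4])]
27 [ 5.72582e+02  4.68200e+01 -1.62000e-01  9.31000e-01]
29 [ 5.72833e+02  4.65000e+01 -1.57000e-01  9.56000e-01]
shift m [-0.      0.      0.0102] rotvec [-0.     -0.0002  0.0002]
```

View pics/a14_wrist.png

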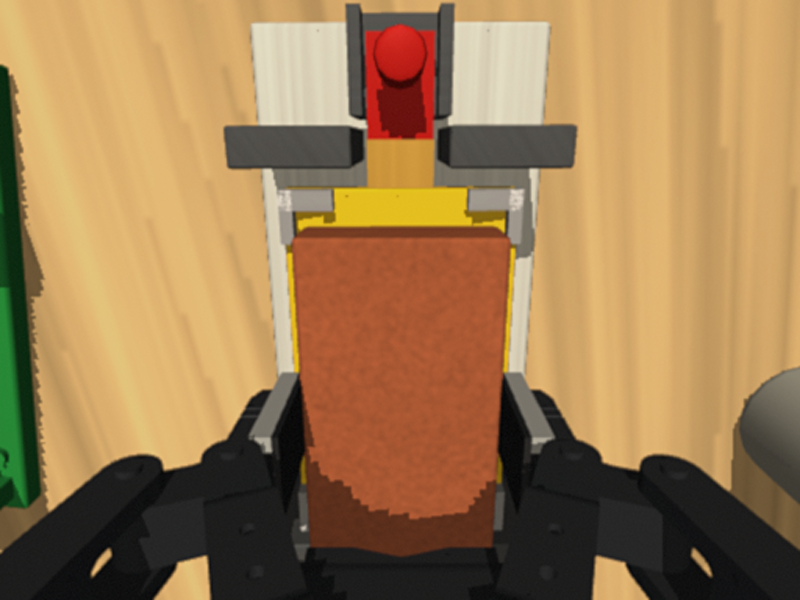

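>>> send_rows --plan '[[[0,0,0.003],[0,0,0],0.2],[[0,0,0.006],[0,0,0],0.2],[[0,0,0.009],[0,0,0],0.2],[[0,0,0.01],[0,0,0],0.2],[[0,0,0.01],[0,0,0],0.2]]'

```text
clock: 17.08
eef_pos: [573.0, 46.7, 90.2]
tcp_rot: [3.142, 0.0, -0.157]
contact_force: [-2.5, -1.0, 4.1]
opening: 0.643
```

>>> send_rows --plan '[[[0,0,0.0005],[0,0,0],0.2],[[0,0,0.001],[0,0,0],0.2],[[0,0,0.0015],[0,0,0],0.2],[[0,0,0.0015],[0,0,0],0.2],[[0,0,0.0015],[0,0,0],0.2]]'

```text
clock: 17.5
eef_pos: [573.0, 46.7, 89.0]
tcp_rot: [3.142, 0.0, -0.157]
contact_force: [-1.6, -0.6, 5.9]
opening: 0.641
```

>>> send_rows --plan '[[[0,0,-0.001],[0,0,0],0.2],[[0,0,-0.001],[0,0,0],0.7],[[0,0,-0.001],[0,0,0],0.8],[[0,0,-0.001],[0,0,0],0.9],[[0,0,-0.001],[0,0,0],0.9]]'

```text
clock: 17.92
eef_pos: [573.0, 46.7, 89.9]
tcp_rot: [3.141, 0.0, -0.157]
contact_force: [-0.3, -0.1, -0.1]
opening: 0.953
```

>>> send_rows --plan '[[[0,0,-0.008],[0,0,0],0.95],[[0,0,-0.02],[0,0,0],0.95],[[0,0,-0.04],[0,0,0],1],[[0,0,-0.06],[0,0,0],1],[[0,0,-0.06],[0,0,0],1]]'

```text
clock: 18.33
eef_pos: [575.5, 46.9, 154.6]
tcp_rot: [-3.14, -0.006, -0.157]
contact_force: [0.5, 0.2, 0.2]
opening: 0.997
```

```bash
python3 - <<'E'
from look import *
s,o=look("a15",["red_tile_center"],("wrist","side"))
c,im,d=o["wrist"]; p=s["eef_pos"]
for z in (61,62,65): print(z,np.round(fit([(c,d["red_tile_center"][0]["mask"])],56,100,z,z+20,[573,46,-15.7]),3))
E
```

```text
t 18.33 pos [575.5  46.9 154.6] rot [-3.1402 -0.006  -0.1568] F [0.5 0.2 0.2] op 0.997
wrist red_tile_center [(0.65, [203.1, 126.7, 94.6, 158.5])]
side red_tile_center [(0.8, [276.2, 153.9, 26.7, 34.1])]
61 [ 5.72618e+02  4.65450e+01 -1.58000e-01  9.85000e-01]
62 [ 5.72823e+02  4.67390e+01 -1.54000e-01  9.77000e-01]
65 [ 5.7239e+02  4.7430e+01 -1.6000e-01  9.5000e-01]
```

View pics/a15_wrist.png

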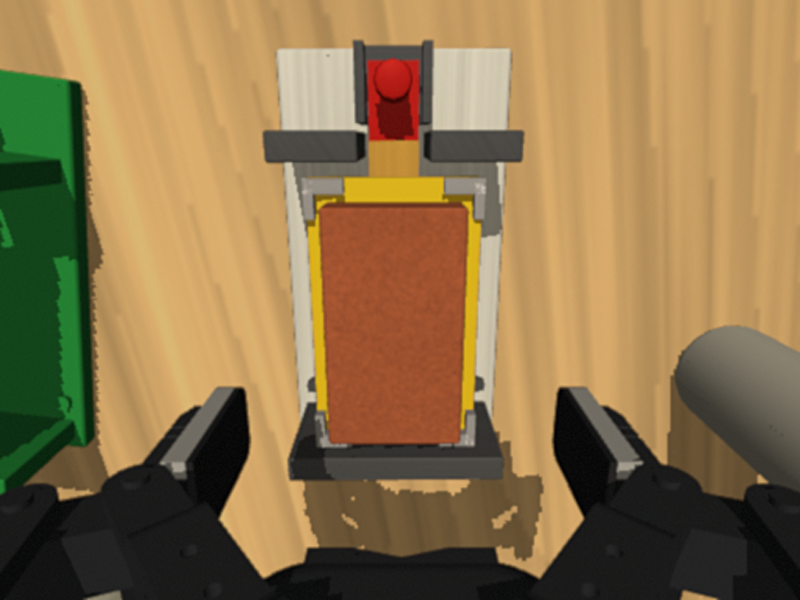

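```bash
python3 go.py 572.7 46.5 115 -0.157
```

```text
shift m [0.0001 0.0002 0.0348] rotvec [0.0002 0.0005 0.0002]
```

>>> send_rows --plan '[[[0,0,0],[0,0,0],-1],[[0,0,0],[0,0,0],-1],[[0,0,0.01],[0,0,0],-1],[[0,0,0.02],[0,0,0],-1],[[0,0,0.03],[0,0,0],-1]]'

```text
clock: 18.95
eef_pos: [572.2, 46.6, 118.3]
tcp_rot: [3.141, 0.001, -0.157]
contact_force: [-0.4, 0.1, -0.2]
opening: 0.297
```

>>> send_rows --plan '[[[0,0,0.002],[0,0,0],-1],[[0,0,0.004],[0,0,0],-1],[[0,0,0.005],[0,0,0],-1],[[0,0,0.005],[0,0,0],-1],[[0,0,0.005],[0,0,0],-1]]'

```text
clock: 19.37
eef_pos: [572.5, 46.7, 113.6]
tcp_rot: [3.141, 0.001, -0.157]
contact_force: [0.0, 0.5, 0.5]
opening: 0.001
```

```bash
python3 go.py 572.7 46.5 104 -0.157; python3 - <<'E'
from look import *
s,o=look("a16",[],("wrist","side"))
E
```

```text
shift m [0.0003 0.0001 0.0096] rotvec [0.0003 0.0008 0.0002]
t 19.37 pos [572.5  46.7 113.6] rot [ 3.1413e+00  8.0000e-04 -1.5680e-01] F [0.  0.5 0.5] op 0.001
```

View pics/a16_wrist.png

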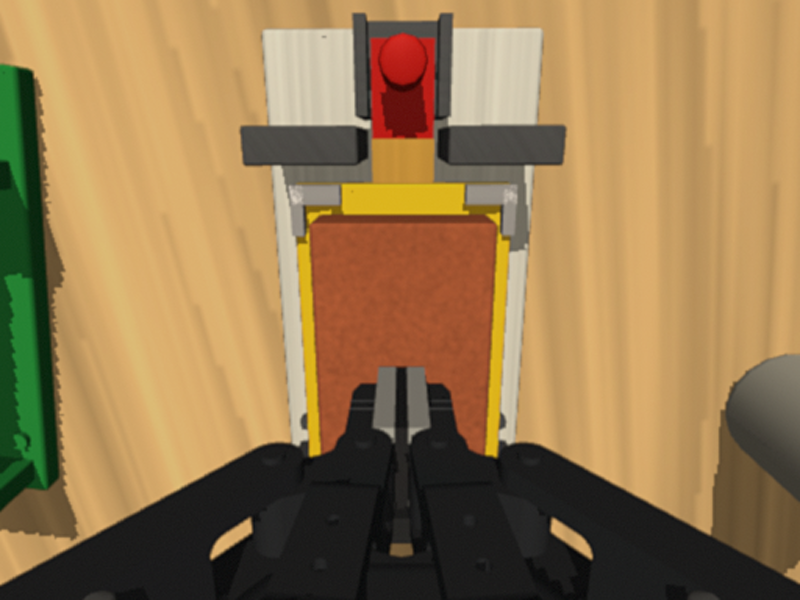

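Fingers are shut over the tile's middle. Next I press in small steps and watch the force.

>>> send_rows --plan '[[[0,0,0.003],[0,0,0],-1],[[0,0,0.006],[0,0,0],-1],[[0,0,0.009],[0,0,0],-1],[[0,0,0.011],[0,0,0],-1],[[0,0,0.011],[0,0,0],-1]]'

```text
clock: 19.88
eef_pos: [572.5, 46.7, 102.5]
tcp_rot: [3.141, 0.001, -0.157]
contact_force: [-0.7, -0.4, 3.9]
opening: 0.002
```

>>> send_rows --plan '[[[0,0,0.002],[0,0,0],-1],[[0,0,0.005],[0,0,0],-1],[[0,0,0.008],[0,0,0],-1],[[0,0,0.01],[0,0,0],-1],[[0,0,0.01],[0,0,0],-1]]'

```text
clock: 20.3
eef_pos: [572.6, 46.7, 92.8]
tcp_rot: [3.141, 0.001, -0.157]
contact_force: [-1.2, -0.1, 6.9]
opening: 0.002
```

>>> send_rows --plan '[[[0,0,0.002],[0,0,0],-1],[[0,0,0.004],[0,0,0],-1],[[0,0,0.0055],[0,0,0],-1],[[0,0,0.006],[0,0,0],-1],[[0,0,0.006],[0,0,0],-1]]'

```text
clock: 20.72
eef_pos: [572.6, 46.7, 87.3]
tcp_rot: [3.141, 0.001, -0.157]
contact_force: [-2.0, 0.1, 9.7]
opening: 0.001
```

```bash
python3 - <<'E'
from look import *
s,o=look("a17",[],("wrist","side"))
E
```

```text
t 20.72 pos [572.6  46.7  87.3] rot [ 3.1414e+00  6.0000e-04 -1.5680e-01] F [-2.   0.1  9.7] op 0.001
```

View pics/a17_wrist.png

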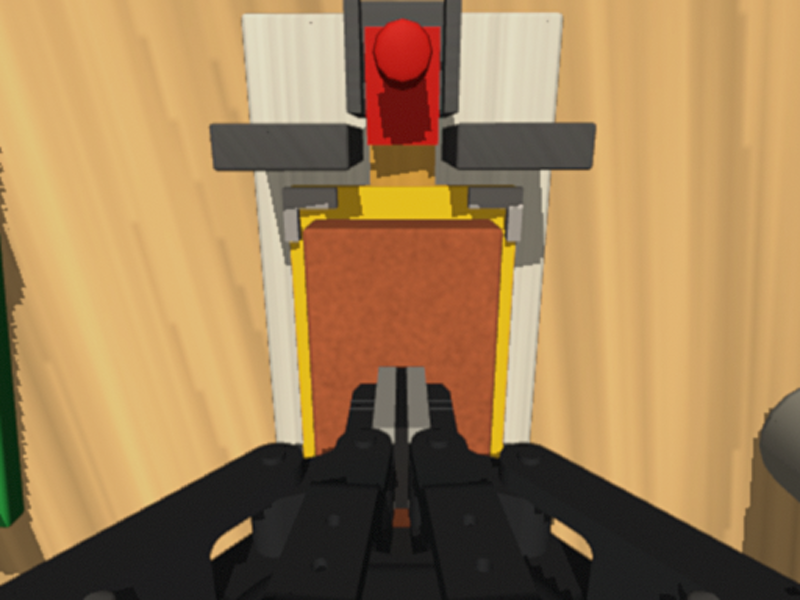

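>>> send_rows --plan '[[[0,0,0.0005],[0,0,0],-1],[[0,0,0.001],[0,0,0],-1],[[0,0,0.0015],[0,0,0],-1],[[0,0,0.0015],[0,0,0],-1],[[0,0,0.0015],[0,0,0],-1]]'

```text
clock: 21.23
eef_pos: [572.6, 46.7, 86.6]
tcp_rot: [3.141, 0.001, -0.157]
contact_force: [-3.0, -0.5, 11.1]
opening: 0.002
```

```bash
python3 - <<'E'
from look import *
s,o=look("a18",[],("wrist","side"))
E
```

```text
t 21.23 pos [572.6  46.7  86.6] rot [ 3.1414e+00  5.0000e-04 -1.5680e-01] F [-3.  -0.5 11.1] op 0.002
```

View pics/a18_wrist.png

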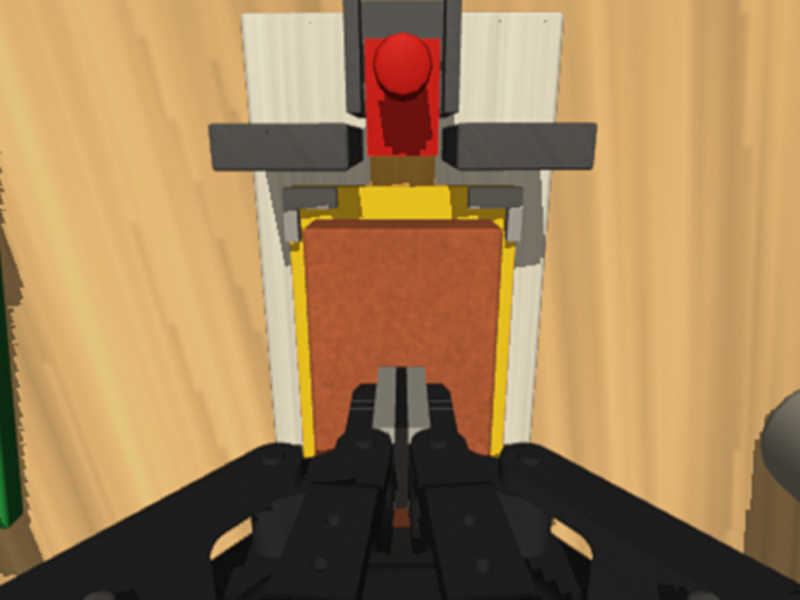

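>>> send_rows --plan '[[[0,0,0.0015],[0,0,0],-1],[[0,0,0.0015],[0,0,0],-1],[[0,0,0.0015],[0,0,0],-1],[[0,0,0.0015],[0,0,0],-1],[[0,0,0.0015],[0,0,0],-1]]'

```text
clock: 21.75
eef_pos: [572.7, 46.7, 86.5]
tcp_rot: [3.141, 0.0, -0.157]
contact_force: [-5.5, 0.3, 18.5]
opening: 0.003
```

>>> send_rows --plan '[[[0,0,0.001],[0,0,0],-1],[[0,0,0.001],[0,0,0],-1],[[0,0,0.001],[0,0,0],-1],[[0,0,0.001],[0,0,0],-1],[[0,0,0.001],[0,0,0],-1]]'

```text
clock: 22.17
eef_pos: [572.6, 46.7, 86.5]
tcp_rot: [3.141, 0.0, -0.157]
contact_force: [-4.2, -1.1, 15.3]
opening: 0.003
```

>>> send_rows --plan '[[[0,0,0.001],[0,0,0],-1],[[0,0,0.001],[0,0,0],-1],[[0,0,0.001],[0,0,0],-1],[[0,0,0.001],[0,0,0],-1],[[0,0,0.001],[0,0,0],-1]]'

```text
clock: 22.58
eef_pos: [572.6, 46.7, 86.5]
tcp_rot: [3.141, 0.0, -0.157]
contact_force: [-4.5, -1.0, 13.5]
opening: 0.003
```

>>> send_rows --plan '[[[0,0,0.001],[0,0,0],-1],[[0,0,0.001],[0,0,0],-1],[[0,0,0.001],[0,0,0],-1],[[0,0,0.001],[0,0,0],-1],[[0,0,0.001],[0,0,0],-1]]'

```text
clock: 23.0
eef_pos: [572.6, 46.7, 86.5]
tcp_rot: [3.141, 0.0, -0.157]
contact_force: [-4.1, -0.3, 13.5]
opening: 0.001
```

```bash
python3 - <<'E'
from look import *
s,o=look("a19",[],("wrist","side"))
E
```

```text
t 23.0 pos [572.6  46.7  86.5] rot [ 3.1415e+00  2.0000e-04 -1.5690e-01] F [-4.1 -0.3 13.5] op 0.001
```

View pics/a19_wrist.png

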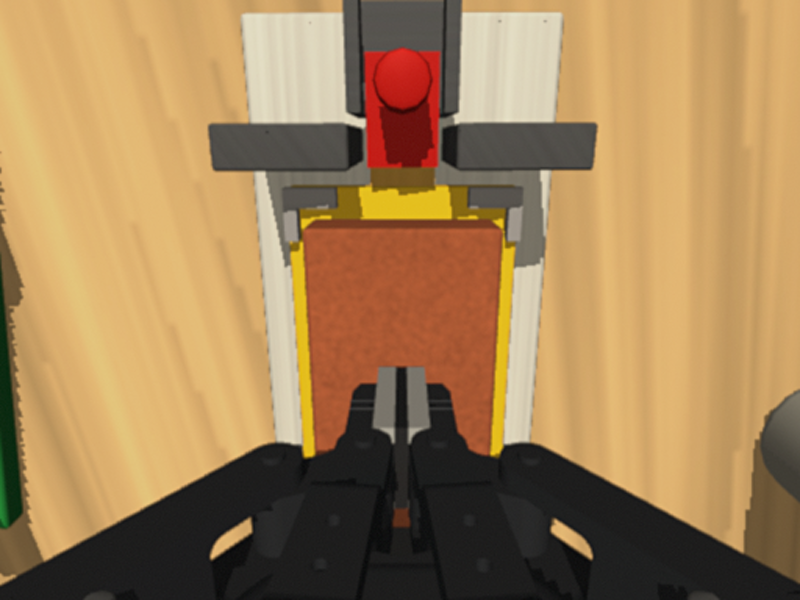

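>>> send_rows --plan '[[[0,0,0.001],[0,0,0],-1],[[0,0,0.001],[0,0,0],-1],[[0,0,0.001],[0,0,0],-1],[[0,0,0.001],[0,0,0],-1],[[0,0,0.001],[0,0,0],-1]]'

```text
clock: 23.52
eef_pos: [572.6, 46.7, 86.5]
tcp_rot: [3.141, 0.0, -0.157]
contact_force: [-5.6, -0.0, 13.8]
opening: 0.003
```

>>> send_rows --plan '[[[0,0,0.001],[0,0,0],-1],[[0,0,0.001],[0,0,0],-1],[[0,0,0.001],[0,0,0],-1],[[0,0,0.001],[0,0,0],-1],[[0,0,0.001],[0,0,0],-1]]'

```text
clock: 23.93
eef_pos: [572.6, 46.7, 86.5]
tcp_rot: [3.142, 0.0, -0.157]
contact_force: [-4.1, -0.8, 14.7]
opening: 0.004
```

```bash
python3 - <<'E'
from look import *
s,o=look("a20",[],("wrist",))
for n in ("a17","a18","a19","a20"):
    im=cv2.imread(f"pics/{n}_wrist.png")[:,:,::-1].astype(int); m=(im[...,0]>120)&(im[...,1]<45)&(im[...,2]<45); m[:, :330]=0; m[:,480:]=0; m[200:]=0
    v,u=np.nonzero(m); print(n,v.min(),v.max())
E
```

```text
t 23.93 pos [572.6  46.7  86.5] rot [ 3.1415e+00  1.0000e-04 -1.5680e-01] F [-4.1 -0.8 14.7] op 0.004
a17 20 144
a18 33 154
a19 49 166
a20 49 166
```

Bolt has stopped fully in. I'll lift gently.

>>> send_rows --plan '[[[0,0,-0.002],[0,0,0],-1],[[0,0,-0.004],[0,0,0],-1],[[0,0,-0.007],[0,0,0],-1],[[0,0,-0.012],[0,0,0],-1],[[0,0,-0.02],[0,0,0],-1]]'

```text
clock: 24.4
eef_pos: [572.1, 46.6, 106.3]
tcp_rot: [3.141, 0.002, -0.157]
contact_force: [0.4, 0.2, -0.5]
opening: 0.003
```

>>> send_rows --plan '[[[0,0,-0.02],[0,0,0],-1],[[0,0.01,-0.05],[0,0,0],-1],[[0,0.03,-0.08],[0,0,0],-1],[[0,0.05,-0.11],[0,0,0],-1],[[0,0.06,-0.13],[0,0,0],-1]]'

```text
clock: 24.82
eef_pos: [563.3, -14.1, 239.7]
tcp_rot: [3.141, -0.001, -0.157]
contact_force: [0.9, -0.9, -0.1]
opening: 0.001
```

>>> send_rows --plan '[[[0,0,0],[0,0,0],-1],[[0,0,0],[0,0,0],-1],[[0,0,0],[0,0,0],-1],[[0,0,0],[0,0,0],-1],[[0,0,0],[0,0,0],-1]]'

```text
clock: 25.23
eef_pos: [562.5, -13.5, 238.1]
tcp_rot: [3.141, 0.001, -0.156]
contact_force: [0.1, -0.7, -0.8]
opening: -0.0
```

```bash
python3 - <<'E'
from look import *
s,o=look("a21",["red_tile_center","blue_tile_center"],("wrist","scene","side"))
c,im,d=o["wrist"]
for z in (62,47.5): print("red z0",z,np.round(fit([(c,d["red_tile_center"][0]["mask"])],56,100,z,z+20,[573,46,-15.7]),3))
E
```

```text
t 25.23 pos [562.5 -13.5 238.1] rot [ 3.1407e+00  1.4000e-03 -1.5630e-01] F [ 0.1 -0.7 -0.8] op -0.0
wrist red_tile_center [(0.94, [223.4, 37.1, 69.7, 124.8])]
wrist blue_tile_center []
scene red_tile_center []
scene blue_tile_center [(0.9, [343.3, 231.0, 40.7, 29.1]), (0.83, [345.6, 161.5, 34.7, 29.2]), (0.47, [336.3, 235.4, 42.9, 25.4])]
side red_tile_center [(0.61, [276.3, 159.7, 24.2, 26.1])]
side blue_tile_center [(0.64, [250.2, 129.0, 16.3, 19.0]), (0.48, [285.4, 148.8, 8.8, 11.3])]
red z0 62 [ 5.7223e+02  4.4762e+01 -1.7100e-01  8.8700e-01]
red z0 47.5 [ 5.7269e+02  4.6597e+01 -1.5600e-01  9.7300e-01]
```

View pics/a21_wrist.png

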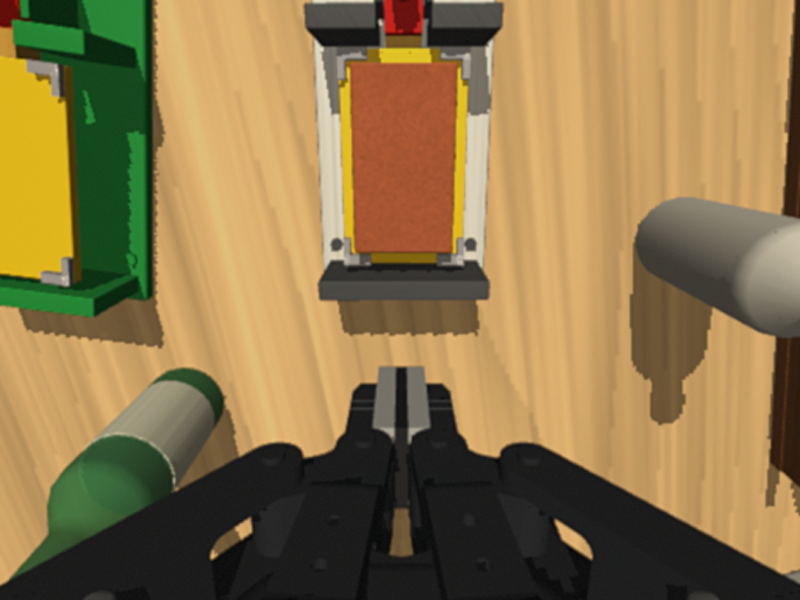

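View pics/a21_scene.png

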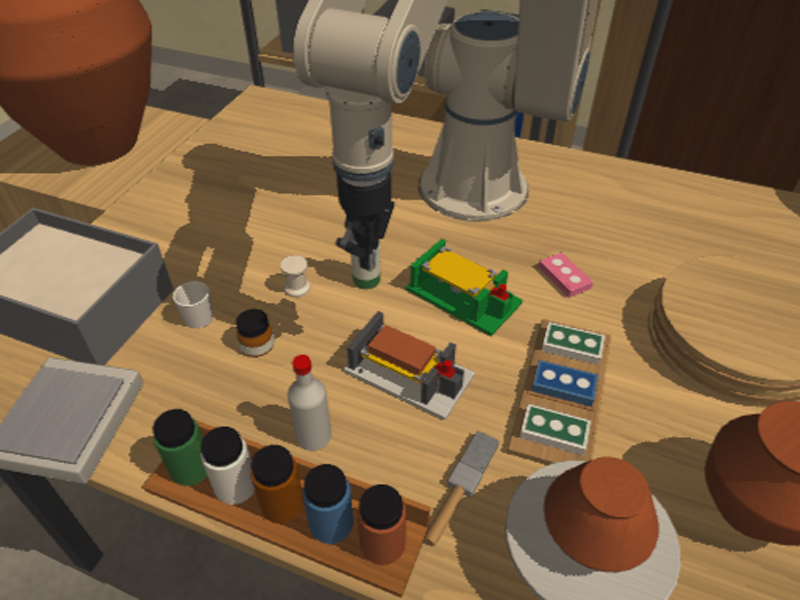

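View pics/a21_side.png

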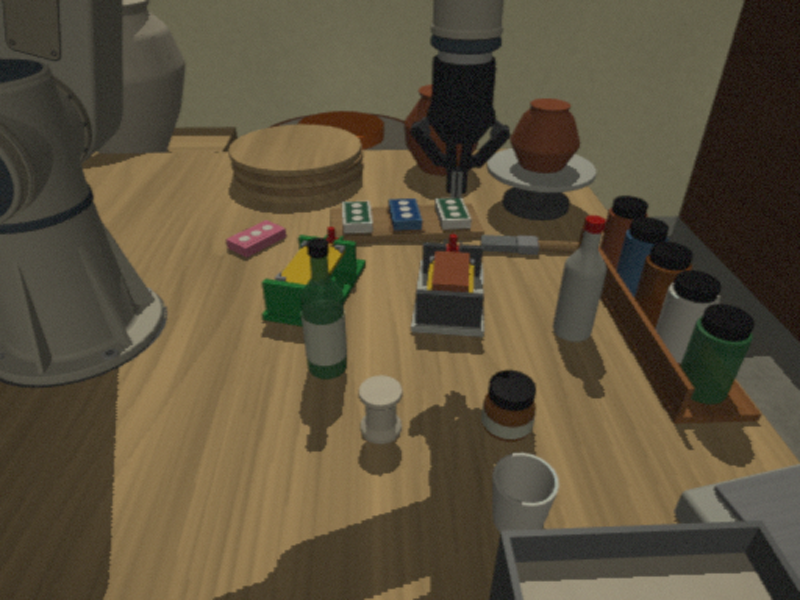

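The pictures show the red tile down in the grey jig between its stops. It fits the latched height (bottom at 47.5 mm, overlap 0.97, against 0.89 for a raised stage). The blue tile is on the mat, the other things stand where they were, and the arm is clear of everything.

```bash
python3 -c "
from rig import job
print(job.sign_off())"
```

```text
the job is handed in; nothing more can be done
None
```

Both tiles are where you asked, the stage is latched, and the job was handed in at about 25 s with the arm clear of everything.

- **Blue tile:** I took it off the grey jig and set it down on the free cork mat. My last fit put it at (515.9, 317.2) mm, yaw 0.053, against the mat at (516.0, 317.5), yaw 0.057. It overlapped the mat evenly in the wrist picture.
- **Red tile:** I set it between the stage's corner stops and pressed it with shut fingers. I held it until the bolt had stopped moving: two pictures nearly 1 s apart showed it in the same place. The fingers pressed with at most about 19 N.
- **Latch:** After I let go, the tile stayed at the latched height. Its fit was 0.97 with the stage held down and 0.89 with it raised, and the tile was still centred in the stops.
- **Rest of the bench:** The last scene and side pictures show everything else, including the green jig and the pink tile, where it stood before.

Some checks disagreed or did not work:

- **Fast descents:** Twice a quick move down left the arm 3–5 mm off and slightly tilted. I saw it in the readings and pictures and corrected it before setting either tile down.
- **Side camera:** It put far things 6–10 mm lower in y than the other cameras, so I relied on the wrist camera.
- **Detection misses:** The network did not find the red tile in the final scene picture, though it is plainly visible there. After the blue tile was down, the mat's outline fit was poor (0.88), so I compared against the earlier mat fit instead.
- **Bolt travel:** From the pictures I estimated roughly 7.3 mm against the stated 8 mm. That is rough, so I took it as fully in because it had stopped moving and the stage stayed down.

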